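Stand up the fallen pin stand and pin the magnifier lamp's fork joint

TASK

The magnifier lamp's hinge pin still sits in its wooden stand, but the stand has been knocked over. First set the stand upright, wholly on the round cork pad, with the pin still in it, and let go of it; then take the pin and push it through the lined-up holes of the lamp's fork and arm until its flange sits flush on the fork. Leave the stand upright on the pad and every other thing on the bench where it is.

Things in the scene. Friction and masses are not known exactly. Their poses are not given: they have to be found in the camera images.
- stand: the fallen pin stand: square wooden block, 48 x 48 x 84 mm, a dark steel band near its foot, lying on a side, 250 g. Origin: centre of its foot face (the end without the pin); z axis along its 84 mm length to the top face, where a blind hole (15 mm wide, 56 mm deep) holds the pin.
- pin: steel hinge pin, 60 g, at the start in the stand's hole, flange against its top face. Origin: centre of the flange's underside; z axis along the pin towards the head. Above: flange 26 mm diameter, 4 mm thick, then a ringed round grip 16 mm diameter, 30 mm long (ends at z = +34 mm). Below: shank 12 mm diameter, 46 mm long, its last 9 mm tapering to 5 mm.
- pad: round cork pad, 110 mm in diameter, 4 mm thick, fixed flat on the bench. Origin: centre of its underside (bench level).
- fork: lamp's fork: two steel cheeks (56 x 44 mm), the arm's lug between, holes lined up. Origin: centre of the hole's mouth on the upper cheek's outer face, 140 mm above the bench. z axis: out of the mouth along the hole, leaning 35 degrees from vertical to the robot's side; x up and away from the robot. Holes 14 mm wide, 31 mm deep in all, open below. Seated, pin and fork origins and z coincide.
- bracket: the fixed lamp that carries the fork. Origin: on the bench below the fork's mouth. Base plate 130 x 110 mm, 22 mm high. From the fork the arm (14 mm thick) runs to a round magnifier head, 170 mm in diameter, centred at x = +185, y = +145 mm, top 220 mm above the bench, propped on two wooden boxes.
- jar: bystander: green glass jar with a metal lid, 56 mm in diameter, 70 mm high, origin under its centre
- cup: bystander: white ceramic cup, 60 mm in diameter, 60 mm high, origin under its centre
- glue: bystander: white glue bottle, 52 mm in diameter, 150 mm high, origin under its centre
- tin: bystander: steel tin, 70 mm in diameter, 90 mm high, origin under its centre
- punches: bystander: upright wooden block 50 x 50 x 70 mm with three steel punches that stick out up to 45 mm above it, origin under its centre
- driver: bystander: screwdriver with a wooden handle, 170 mm long, lying on the bench along its x axis
Things that resemble listed ones, but are neither listed nor needed, are in the scene too. What is shaped like the stand but turquoise is not meant. Of the things that look like the pad, the smaller one is meant.

How it is judged:
On the way, in this order (a step that is already met when the one before it is completed fails the run):
1. the stand stands upright and wholly on the cork pad, let go, with the pin still in it (angle between stand's own z axis and vertical below 0.12 rad and horizontal distance between stand and pad below 0.025 m and z of stand in the frame of pad below 0.009 m and z of pin in the frame of stand between 0.078 and 0.094 m and angle between the z axis of pin and the z axis of stand, either way round below 0.15 rad and contact force between the fingers and stand below 0.1 N), for 0.2 s.
2. the pin is through the fork and lug with its flange on the upper cheek (z of pin in the frame of fork between -0.003 and 0.003 m and distance between pin and fork below 0.005 m and angle between the z axis of pin and the z axis of fork, either way round below 0.12 rad and angle between pin's own z axis and vertical below 1.2 rad), for 0.2 s.
At the end, for the whole second after the job is handed in: The pin is through fork and lug, head up, its flange within 3 mm of the upper cheek, its origin within 5 mm of the hole's mouth and its axis within 0.12 rad of the hole's; the stand is upright (0.12 rad) on the cork pad, within 25 mm of the pad's centre; both released and at rest (all of step 2 and angle between stand's own z axis and vertical below 0.12 rad and horizontal distance between stand and pad below 0.025 m and z of stand in the frame of pad below 0.009 m and linear speed of each of stand, pin below 0.02 m/s and contact force between the fingers and pin below 0.1 N and contact force between the fingers and stand below 0.1 N); the robot touches nothing.
It fails at once if another loose thing on the bench is shifted by more than 30 mm or tipped over (distance of any of jar, cup, glue, tin, punches, driver from where it was at the start of the episode above 0.03 m or angle between any of jar, cup, glue, tin, punches's own z axis and vertical above 0.4 rad).
It also fails if it takes over 72 s, if anything falls off the work surface, if the arm or the gripper's body presses on something with over 40 N, if the wrist force passes 120 N, or if a joint passes its speed limit or range.

ROBOT

A 7-joint arm with a two-finger parallel gripper is mounted at the origin on the work surface. World frame = base frame: x ahead of the robot, y to its left, z up, the work surface at z = 0. Lengths are in m, angles in rad, forces in N, time in s.
With the tool pointing down it reaches from about 0.35 to 0.9 m from the base axis. Payload 7.2 kg.
Tool frame: the origin (TCP) lies at the very end of the fingers, on their centre line; the grasp point (between the pads) lies 19 mm behind it (bot.grip_depth is the distance from the TCP to the grasp point, in m); z points along the fingers, y is the direction in which the jaws open and shut (so a half turn about z gives the same grasp; the last joint's range is limited). The gripper opens to 85 mm and grips with 20 to 120 N. Pads are 22 mm wide; open, the fingers measure 114 mm over their backs; the gripper's body (76 mm by 85 mm) begins 54 mm behind the grasp point. The pads swing forward as they close: fully open they stand 13 mm farther back than shut.
Start: joints at [1.152, 0.411, -0.013, 1.596, 0.006, 1.134, -0.082], TCP at [0.215, -0.587, 0.231] pointing down, gripper open.
Joint ranges: [-2.95, 2.95], [-0.29, 1.99], [-1.47, 1.44], [0.14, 2.54], [-1.03, 4.17], [0.13, 1.85], [-2.86, 2.86]. Speed limits (rad/s): [2.39, 2.39, 3.01, 3.01, 3.14, 3.14, 3.14].

INTERFACE

Orientations are given as a rotation vector (axis times angle).
In Python, from cell import bot gives the robot as it stands.
- The arm moves only by the tool jog_arm, never from a script. Its argument "series" is a list that holds one entry, the list of rows, each a list of 7 numbers: the shift along the tool's x, y, z in m, then the turn, a rotation vector about the tool's x, y, z in rad, then the closure in counts, from 0 (fully open) to 255 (shut). In form: [[[tx, ty, tz, rx, ry, rz, jaw], ...]]. A call has 1 to 20 rows; each row shifts and turns the commanded pose from where the row before left it, along the tool's axes as they then stand; what a row does not reach is not made up. A row lasts 1/8 s, in which the tool goes at most 62.5 mm and 10.7 degrees, less where a joint would pass 70% of its speed; a pose out of reach is approached as far as the arm can. A call with a gripper value outside its range is refused whole. The fingers move at their own pace and stop on an object; "force" is the grip in N (left out, the last holds). Time passes only in rows, so rows that do not move let the fingers close. It gives the time, the measured TCP pose, the force and the opening at its end, in the units of the state.
- bot.read_state(): the state, without advancing time (a new reading comes with each control period).
- bot.read_camera(name): name is "scene" or "top" or "wrist"; returns a dict with "image" (420x560x3 uint8, blue, green, red), "fov_y" (degrees; the focal length in pixels is half the picture's height over the tangent of half this angle, whatever the lens; pixels are square), "cx", "cy" (the principal point, pixels), "R" (3x3) and "t" (3): a world point X has camera coordinates R X + t. Camera axes: x right, y down, z forward; pixel columns grow to the right and rows downward; lengths in m; the calibration is good to about 2 mm. A picture is of the moment at which its call begins. There is no depth.
- bot.finish_job(): hands the job in, once; it reports no verdict.
Trained networks look in the newest picture that a camera, given by its name, has taken for a name from the list of things; names that differ only in an ending like _2 or _b are one class to them, and where a whole thing is asked for, a point or a joint stands for the part that bears it (a point fixed in the world has none). Each returns a list of dicts, best first, with "score" (0 to 1); they miss things now and then, are a little off and sometimes report something else, mostly with a low value. They report only what shows in the picture. A call takes as long as a camera call. They do not tell look-alikes from the thing itself.
- bot.regions_of(camera, label): "pixels" (420x560 bool, what is visible of it) and "uv" ([column, row] in pixels, amid what is visible of it).
- bot.landmark_of(camera, label): "uv" ([column, row] in pixels: a listed point, or the origin of a listed thing).
The state is a dict: "clock": time; "joint_positions": joint angles; "joint_vel": joint speeds; "tau": joint torques, N m; "tool_pos": TCP position; "orientation": TCP orientation; "contact_force": force on the tool from outside, world axes, zero at the start; "moment": the same for the moment, N m; "grip_width": finger opening in m.
Only numpy, scipy, OpenCV 4.12 (cv2) and the standard library are available. Lean on these libraries where they do the work, as an engineer would, in place of code of your own. Each camera call takes 0.05 s, during which the arm holds its last target.

## Working session

There is one attempt and no reset: what is moved stays moved. The work goes in short steps, Python scripts to look and compute and a tool call to move; the robot and the scene stay as the last step left them, time stands still between calls to the robot, and variables do not carry over. Pictures are saved under pics/ and viewed, and the job is handed in when it is done.

Besides the shell and the picture viewer there is one more tool, called after ">>>" by a JSON object that holds its "fn" and its "kwargs". jog_arm: Moves the arm, as the interface text tells. Its arguments: {"type":"object","properties":{"series":{"type":"array"},"force":{"type":"number"}},"required":["series"]}

```bash
ls; mkdir -p pics; cat > h.py <<'E'
import numpy as np, cv2, json, pickle
from scipy.spatial.transform import Rotation as Ro
from cell import bot
def snap(n,f):
    c=bot.read_camera(n); cv2.imwrite('pics/'+f+'.png',c['image']); pickle.dump(c,open('pics/'+f+'.pkl','wb')); return c
def K(c):
    f=210/np.tan(np.radians(c['fov_y'])/2); return f
def ray(c,uv):
    f=K(c); d=np.array([(uv[0]-c['cx'])/f,(uv[1]-c['cy'])/f,1.]); R=np.array(c['R']);t=np.array(c['t'])
    return -R.T@t, R.T@d
def onz(c,uv,z):
    o,d=ray(c,uv); return o+d*(z-o[2])/d[2]
def proj(c,X):
    p=np.array(c['R'])@np.array(X)+np.array(c['t']); f=K(c); return np.array([c['cx']+f*p[0]/p[2],c['cy']+f*p[1]/p[2]])
def tri(c1,u1,c2,u2):
    o1,d1=ray(c1,u1);o2,d2=ray(c2,u2)
    A=np.stack([d1,-d2],1);s=np.linalg.lstsq(A,o2-o1,rcond=None)[0]
    a=o1+d1*s[0];b=o2+d2*s[1];return (a+b)/2,np.linalg.norm(a-b)
E
python3 - <<'E'
from h import *
np.set_printoptions(precision=4,suppress=True)
for n in ['scene','top','wrist']:
    c=snap(n,n+'0'); print(n,c['image'].shape,c['fov_y'],c['cx'],c['cy'],-np.array(c['R']).T@c['t']);print(np.array(c['R']))
    for l in ['stand','pin','pad','fork','bracket','jar','cup','glue','tin','punches','driver']:
        print(l,[(np.round(r['uv']).tolist(),round(r['score'],2),int(r['pixels'].sum())) for r in bot.regions_of(n,l)][:4],'LM',[(np.round(r['uv'],1).tolist(),round(r['score'],2)) for r in bot.landmark_of(n,l)][:4])
print(bot.read_state())
E
```

```text
pics
scene (420, 560, 3) 57.446182221040374 276.2076073887677 211.47251368854347 [ 1.0934 -0.1472  1.0077]
[[ 0.1191  0.9929  0.0046]
 [ 0.8429 -0.0987 -0.529 ]
 [-0.5247  0.0668 -0.8486]]
stand [([180.0, 192.0], 0.86, 563), ([141.0, 280.0], 0.68, 809), ([189.0, 243.0], 0.57, 716)] LM [([176.8, 251.6], 0.96), ([158.3, 281.5], 0.85), ([188.9, 198.5], 0.74), ([323.3, 248.8], 0.57)]
pin [([210.0, 234.0], 0.47, 58)] LM [([199.5, 304.9], 0.55), ([201.8, 236.8], 0.37)]
pad [([391.0, 212.0], 0.96, 848), ([432.0, 261.0], 0.84, 1733)] LM [([430.1, 259.3], 0.65), ([388.2, 210.6], 0.64)]
fork [([329.0, 229.0], 0.57, 347)] LM [([328.3, 224.6], 0.61)]
bracket [([368.0, 293.0], 0.59, 7955)] LM [([244.8, 298.9], 0.74), ([322.1, 248.9], 0.7)]
jar [([269.0, 194.0], 0.97, 375)] LM [([270.9, 199.5], 0.83), ([196.4, 307.1], 0.6)]
cup [([325.0, 189.0], 0.89, 375)] LM [([324.2, 197.0], 0.6), ([389.8, 214.3], 0.2)]
glue [([240.0, 291.0], 0.73, 527), ([387.0, 174.0], 0.43, 218)] LM [([241.6, 300.9], 0.84)]
tin [([195.0, 301.0], 0.61, 879), ([327.0, 230.0], 0.44, 294)] LM [([195.5, 305.4], 0.91), ([323.8, 25
[... 1509 characters left out ...]
 [-0.2456 -0.0905 -0.9651]]
stand [] LM []
pin [] LM []
pad [] LM []
fork [] LM []
bracket [] LM []
jar [] LM []
cup [] LM []
glue [] LM []
tin [] LM []
punches [] LM []
driver [] LM []
{'clock': 3.45, 'joint_positions': array([ 1.1518,  0.4111, -0.0127,  1.5962,  0.0056,  1.1343, -0.0822]), 'joint_vel': array([-0.0007,  0.0006,  0.0006,  0.0008, -0.001 ,  0.0003,  0.0014]), 'tau': array([  0.0015, -60.0396,   0.6809, -29.974 ,   0.0137,   0.0019,
        -0.    ]), 'tool_pos': array([ 0.2148, -0.5869,  0.2313]), 'orientation': array([3.0934, 0.5482, 0.    ]), 'contact_force': array([ 0.0958,  0.2353, -0.6597]), 'moment': array([-0.0569,  0.0354,  0.0119]), 'grip_width': 0.08547285677799943}
```

View pics/scene0.png

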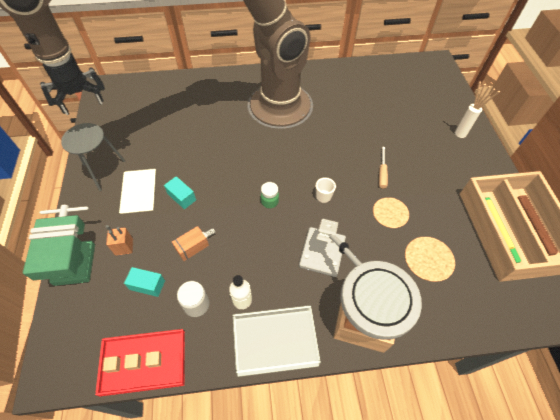

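View pics/top0.png

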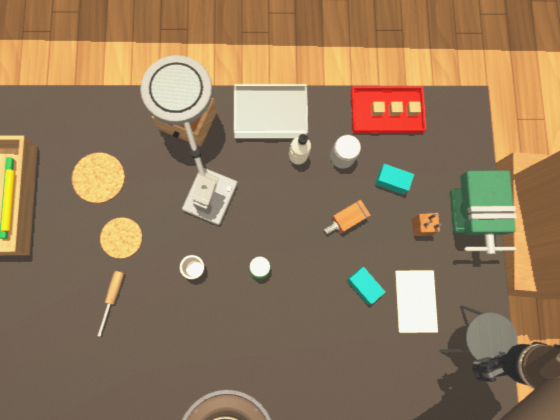

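```bash
python3 - <<'E'
import cv2
a=cv2.imread('pics/scene0.png')[150:330,100:260];cv2.imwrite('pics/s0c.png',cv2.resize(a,None,fx=3.2,fy=3.2,interpolation=cv2.INTER_CUBIC))
a=cv2.imread('pics/top0.png')[130:330,290:450];cv2.imwrite('pics/t0c.png',cv2.resize(a,None,fx=3,fy=3,interpolation=cv2.INTER_CUBIC))
E
```

```text
(no output)
```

View pics/s0c.png

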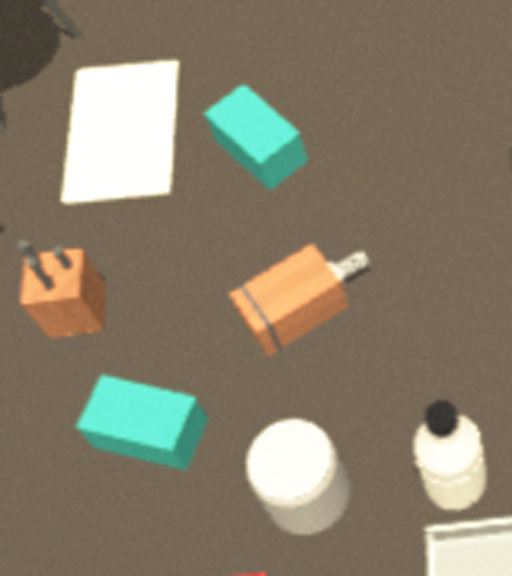

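View pics/t0c.png

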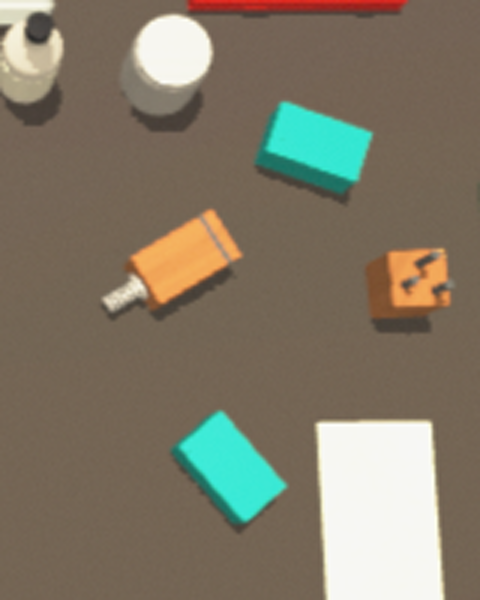

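```bash
cat >> h.py <<'E'
def load(f): return pickle.load(open('pics/'+f+'.pkl','rb'))
E
python3 - <<'E'
from h import *
np.set_printoptions(precision=4,suppress=True)
s=load('scene0');t=load('top0')
for u in [(360.7,200),(370.7,215.7),(341.7,231.7),(332.7,217.3)]: print('stand corner',onz(t,u,.048))
for n,(a,b) in dict(padS=((123.1,233.6),(388.2,210.6)),padL=((97.4,177.1),(430.1,259.3))).items():
    print(n,onz(t,a,.002),onz(s,b,.002))
# pad by colour
for c,nm,cent in [(t,'top',[(123,236),(98,177)]),(s,'scene',[(391,212),(431,259)])]:
    hsv=cv2.cvtColor(c['image'],cv2.COLOR_BGR2HSV); m=((hsv[...,0]>8)&(hsv[...,0]<28)&(hsv[...,1]>90)&(hsv[...,2]>120)).astype(np.uint8)
    n,l,st,ce=cv2.connectedComponentsWithStats(m)
    for q in cent:
        k=l[q[1],q[0]]; pts=np.argwhere(l==k)[:,::-1]
        P=np.array([onz(c,p,.004)[:2] for p in pts]); print(nm,q,ce[k],P.mean(0),'diam',2*np.sqrt(np.linalg.eigvalsh(np.cov(P.T))*4))
print('fork',onz(t,(204.3,185.7),.14),onz(s,(328.3,224.6),.14),tri(t,(204.3,185.7),s,(328.3,224.6)))
print('stand orig',tri(t,(362.8,211.3),s,(176.8,251.6)),'pin',tri(t,(333.7,226.7),s,(201.8,236.8)))
for n,a,b in [('jar',(258.4,267.3),(270.9,199.5)),('cup',(193.7,269.3),(324.2,197)),('glue',(297.9,156),(241.6,300.9)),('punch',(421.8,229.3),(122.5,247.6)),('tin',(346,158),(195.5,305.4))]: print(n,onz(t,a,0)[:2],onz(s,b,0)[:2])
a=t['image'][140:300,140:300];cv2.imwrite('pics/ft.png',cv2.resize(a,None,fx=3.7,fy=3.7,interpolation=cv2.INTER_CUBIC))
a=s['image'][190:300,270:400];cv2.imwrite('pics/fs.png',cv2.resize(a,None,fx=5,fy=5,interpolation=cv2.INTER_CUBIC))
E
```

```text
stand corner [ 0.6034 -0.3543  0.048 ]
stand corner [ 0.5612 -0.3788  0.048 ]
stand corner [ 0.5192 -0.3008  0.048 ]
stand corner [ 0.5575 -0.2785  0.048 ]
padS [0.525  0.2765 0.002 ] [0.5088 0.2774 0.002 ]
padL [0.6805 0.352  0.002 ] [0.6839 0.3521 0.002 ]
top (123, 236) [120.6316 237.3968] [0.5146 0.2821] diam [0.1135 0.1147]
top (98, 177) [ 97.6839 177.1825] [0.6799 0.3506] diam [0.144  0.1455]
scene (391, 212) [390.7293 212.1244] [0.5159 0.2828] diam [0.1142 0.1192]
scene (431, 259) [429.805  258.7346] [0.6822 0.351 ] diam [0.1449 0.1519]
fork [0.6217 0.049  0.14  ] [0.6129 0.0516 0.14  ] (array([0.6191, 0.0485, 0.1513]), np.float64(0.0010205882635792674))
stand orig (array([ 0.5798, -0.3672,  0.0127]), np.float64(0.0019349139297377802)) pin (array([ 0.5387, -0.2915,  0.0099]), np.float64(0.01013275067820838))
jar [ 0.4324 -0.0835] [ 0.4241 -0.0792]
cup [0.4286 0.0877] [0.4342 0.09  ]
glue [ 0.7391 -0.1953] [ 0.7423 -0.1947]
punch [ 0.5315 -0.5277] [ 0.5415 -0.5286]
tin [ 0.7329 -0.3289] [ 0.7402 -0.3185]
```

View pics/ft.png

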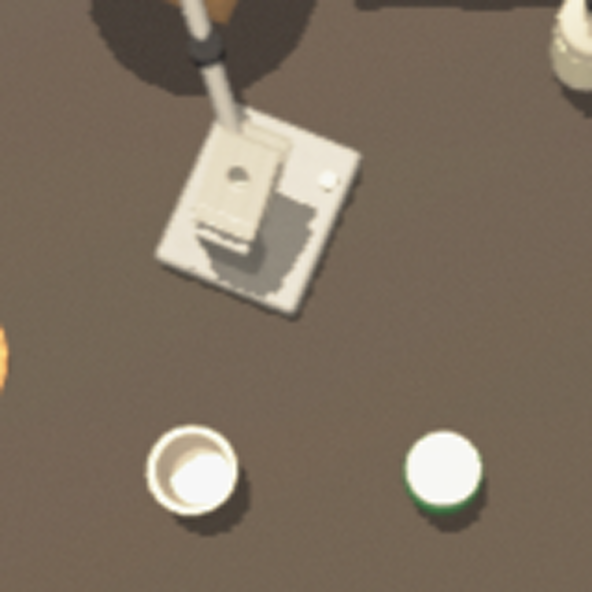

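View pics/fs.png

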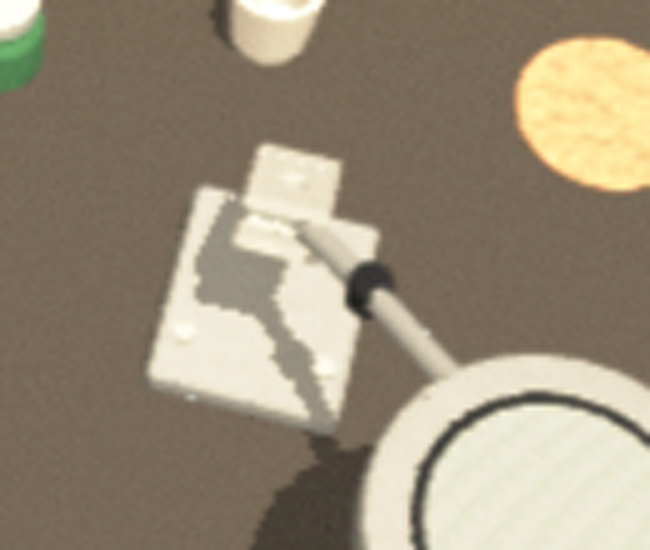

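```bash
cat >> h.py <<'E'
np.set_printoptions(precision=4,suppress=True)
def yawR(deg):
    a=np.radians(deg);return np.array([np.cos(a),np.sin(a),0])
def Rzy(z,y):
    z=z/np.linalg.norm(z); y=y-z*(y@z); y/=np.linalg.norm(y); return np.stack([np.cross(y,z),y,z],1)
def cur():
    s=bot.read_state(); return np.array(s['tool_pos']),Ro.from_rotvec(s['orientation']).as_matrix(),s
def rows(p0,R0,p1,R1,n,jaw,path=None,dec=4):
    """linear interp; simulate rounding"""
    p=p0.copy();R=R0.copy();out=[]
    w=Ro.from_matrix(R0.T@R1).as_rotvec()
    for i in range(1,n+1):
        f=i/n; pt=p0+f*(p1-p0); Rt=R0@Ro.from_rotvec(w*f).as_matrix()
        d=np.round(R.T@(pt-p),dec); r=np.round(Ro.from_matrix(R.T@Rt).as_rotvec(),dec)
        out.append([*(d+0.0).tolist(),*(r+0.0).tolist(),jaw]); p=p+R@d; R=R@Ro.from_rotvec(r).as_matrix()
    print('rows n=%d |dp|=%.1fmm/row rot=%.2fdeg/row'%(n,1e3*np.linalg.norm(p1-p0)/n,np.degrees(np.linalg.norm(w))/n)); print(json.dumps([out]).replace(' ',''))
    return p,R
E
python3 - <<'E'
from h import *
p,R,s=cur(); print(p);print(R)
sz=yawR(120); th=np.radians(45)
# above-stand pose, vertical, wrist cam look; y_t yaw 30
R1=Rzy(np.array([0,0,-1.]),yawR(30))
rows(p,R,np.array([.53,-.31,.26]),R1,8,0)
E
```

```text
[ 0.2148 -0.5869  0.2313]
[[ 0.9391  0.3436  0.    ]
 [ 0.3436 -0.9391 -0.    ]
 [ 0.      0.     -1.    ]]
rows n=8 |dp|=52.6mm/row rot=12.49deg/row
[[[0.0489,-0.019,-0.0036,0.0,0.0,-0.218,0],[0.0518,-0.0079,-0.0036,0.0,0.0,-0.2179,0],[0.0524,0.0034,-0.0036,0.0,0.0,-0.218,0],[0.0503,0.0147,-0.0035,0.0,0.0,-0.2179,0],[0.046,0.0253,-0.0036,0.0,0.0,-0.218,0],[0.0394,0.0345,-0.0036,0.0,0.0,-0.2179,0],[0.0311,0.0423,-0.0036,0.0,0.0,-0.218,0],[0.0211,0.048,-0.0036,0.0,0.0,-0.2179,0]]]
```

>>> {"fn": "jog_arm", "kwargs": {"series": [[[0.033,-0.012,-0.002,0,0,-0.145,0],[0.034,-0.008,-0.002,0,0,-0.145,0],[0.035,-0.003,-0.002,0,0,-0.145,0],[0.035,0.002,-0.002,0,0,-0.145,0],[0.034,0.007,-0.002,0,0,-0.145,0],[0.033,0.012,-0.002,0,0,-0.145,0],[0.031,0.017,-0.002,0,0,-0.145,0],[0.028,0.021,-0.002,0,0,-0.145,0],[0.024,0.025,-0.002,0,0,-0.145,0],[0.02,0.028,-0.002,0,0,-0.145,0],[0.016,0.031,-0.002,0,0,-0.145,0],[0.012,0.033,-0.002,0,0,-0.145,0],[0,0,0,0,0,0,0]]], "force": 60}}

```text
clock: 5.08
tool_pos: [0.5329, -0.3078, 0.2554]
orientation: [1.567, 2.722, 0.003]
contact_force: [-0.3, 0.0, -0.3]
grip_width: 0.0853
```

```bash
python3 - <<'E'
from h import *
p,R,s=cur(); print(p);print(R); print(s['joint_positions'],s['clock'])
c=snap('wrist','w1')
for l in ['stand','pin']: print(l,[(r['uv'],r['score']) for r in bot.landmark_of('wrist',l)])
E
```

```text
[ 0.5329 -0.3078  0.2554]
[[-0.5022  0.8647  0.0015]
 [ 0.8647  0.5022  0.0015]
 [ 0.0006  0.002  -1.    ]]
[ 0.7994  0.422  -0.4895  1.5652  0.2056  1.2054  0.7989] 5.075
stand [([287.4, 244.3], 0.81), ([156.5, 141.5], 0.69), ([340.4, 320.4], 0.62)]
pin [([287.1, 169.4], 0.96)]
```

View pics/w1.png

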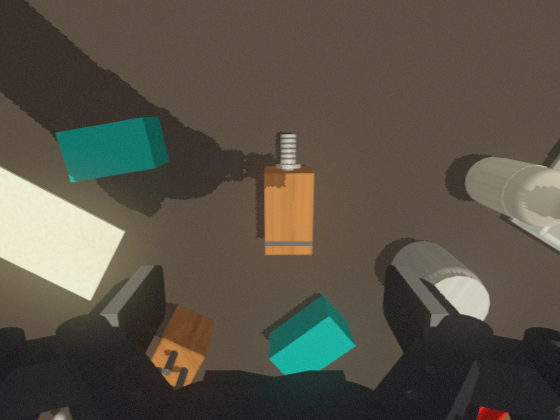

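```bash
cat > fk.py <<'E'
import numpy as np, itertools
from scipy.spatial.transform import Rotation as Ro
from scipy.optimize import least_squares
D=[([1.1518,0.4111,-0.0127,1.5962,0.0056,1.1343,-0.0822],[0.2148,-0.5869,0.2313],[3.0934,.5482,0]),
([0.7994,0.422,-0.4895,1.5652,0.2056,1.2054,0.7989],[.5329,-.3078,.2554],None)]
R2=np.array([[-.5022,.8647,.0015],[.8647,.5022,.0015],[.0006,.002,-1]])
E
cat > fit.py <<'E'
from fk import *
Rs=[Ro.from_rotvec(D[0][2]).as_matrix(),R2]
best=[]
for sg in itertools.product([1,-1],repeat=7):
    def rot(q,o):
        R=Ro.from_euler('z',o[0]+sg[0]*q[0]).as_matrix()
        for i,ax in enumerate('yzyzyz'): R=R@Ro.from_euler(ax,sg[i+1]*q[i+1]).as_matrix()
        return R@Ro.from_euler('z',o[1]).as_matrix()
    for o0 in (-.0,np.pi/2,np.pi,-np.pi/2):
        for o1 in (-.0,np.pi/2,np.pi,-np.pi/2):
            e=sum(np.linalg.norm(rot(np.array(d[0]),(o0,o1))-R) for d,R in zip(D,Rs)); best.append((e,sg,o0,o1))
best.sort(key=lambda b:b[0])
for b in best[:8]: print(b)
E
python3 fit.py
python3 - <<'E'
from h import *
c=load('w1')
for u in [(265,255),(313,255),(314,172),(265,172)]: print('top face',onz(c,u,.048))
print('pin head',onz(c,(288,133),.032),onz(c,(287.5,165),.024)); 
t=load('top0');s=load('scene0')
B=[(155,257),(295,315),(360,155)]
P=[onz(t,(140+a/3.7,140+b/3.7),.022)[:2] for a,b in B];print('base',P,np.linalg.norm(P[1]-P[0]),np.linalg.norm(P[2]-P[1]),'yaw',np.degrees(np.arctan2(*(P[2]-P[1])[::-1])),np.degrees(np.arctan2(*(P[1]-P[0])[::-1])))
P=[onz(s,(270+a/5,190+b/5),.022)[:2] for a,b in [(200,186),(150,378),(333,428),(378,230)]]
print('base scene',P,[np.linalg.norm(P[i]-P[i-1]) for i in range(4)],[np.degrees(np.arctan2(*(P[i]-P[i-1])[::-1])) for i in range(4)])
print('fork',tri(t,(204.05,187.3),s,(328.8,226)),onz(t,(204.05,187.3),.14),onz(s,(328.8,226),.14))
print('head',tri(t,(177,88),s,(383,297)))
E
```

```text
(np.float64(0.00017868776867179377), (-1, 1, -1, 1, -1, 1, -1), -0.0, 1.5707963267948966)
(np.float64(0.00017868776867198987), (-1, -1, -1, -1, -1, -1, -1), 3.141592653589793, -1.5707963267948966)
(np.float64(0.004275879353247895), (-1, -1, -1, -1, -1, -1, -1), 1.5707963267948966, 3.141592653589793)
(np.float64(0.004275879353248065), (-1, 1, -1, 1, -1, 1, -1), -1.5707963267948966, -0.0)
(np.float64(0.0042800543120705085), (-1, 1, -1, 1, -1, 1, -1), 1.5707963267948966, 3.141592653589793)
(np.float64(0.004280054312070742), (-1, -1, -1, -1, -1, -1, -1), -1.5707963267948966, -0.0)
(np.float64(0.006020717260117766), (-1, 1, -1, 1, -1, 1, -1), 3.141592653589793, -1.5707963267948966)
(np.float64(0.006020717260118163), (-1, -1, -1, -1, -1, -1, -1), -0.0, 1.5707963267948966)
top face [ 0.5647 -0.3795  0.048 ]
top face [ 0.6073 -0.3549  0.048 ]
top face [ 0.563  -0.2813  0.048 ]
top face [ 0.5221 -0.305   0.048 ]
pin head [ 0.5235 -0.2627  0.032 ] [ 0.54   -0.2909  0.024 ]
base [array([0.5857, 0.1188]), array([0.5429, 0.0183]), array([ 0.6605, -0.0283])] 0.1093453056882424 0.12646569215089237 yaw -21.577400418783576 -113.0713589242364
base scene [array([0.5499, 0.0231]), array([ 0.6681, -0.0249]), array([0.7093, 0.0704]), array([0.5912, 0.1214])] [np.float64(0.10661741247994154), np.float64(0.12753972550186438), np.float64(0.10387682563455851), np.float64(0.1286489430848134)] [np.float64(-112.75378523465305), np.float64(-22.122962260354065), np.float64(66.6339864318879), np.float64(156.6483718077863)]
fork (array([0.6176, 0.0506, 0.1411]), np.float64(0.00232058114651997)) [0.6177 0.0496 0.14  ] [0.6172 0.052  0.14  ]
head (array([0.8439, 0.1129, 0.2155]), np.float64(0.007207950531125367))
```

```bash
cat > fk.py <<'E'
import numpy as np
from scipy.spatial.transform import Rotation as Ro
from scipy.optimize import least_squares
sg=np.array([-1,1,-1,1,-1,1,-1])
LO=np.array([-2.95,-.29,-1.47,.14,-1.03,.13,-2.86]);HI=np.array([2.95,1.99,1.44,2.54,4.17,1.85,2.86])
def fk(q,L):
    h,L1,L2,L3,a=L; q=np.array(q)*sg
    R=np.eye(3);p=np.array([0,0,h])
    for i,ax in enumerate('zyzyzyz'):
        R=R@Ro.from_euler(ax,q[i]).as_matrix()
        if i==2: p=p+R@[a,0,L1]
        if i==3: p=p+R@[-a,0,0]
        if i==4: p=p+R@[0,0,L2]
        if i==6: p=p+R@[0,0,L3]
    return p,R@Ro.from_euler('z',np.pi/2).as_matrix()
def ik(p,R,L,q0,free=False):
    def f(q):
        pp,RR=fk(q,L); return np.r_[(pp-p)*10,Ro.from_matrix(RR.T@R).as_rotvec()*3,1e-3*(q-q0)]
    r=least_squares(f,np.clip(q0,LO+.01,HI-.01),bounds=(LO,HI)); pp,RR=fk(r.x,L)
    return r.x,np.linalg.norm(pp-p),np.linalg.norm(Ro.from_matrix(RR.T@R).as_rotvec())
DATA=[([1.1518,0.4111,-0.0127,1.5962,0.0056,1.1343,-0.0822],[0.2148,-0.5869,0.2313]),
([0.7994,0.422,-0.4895,1.5652,0.2056,1.2054,0.7989],[.5329,-.3078,.2554])]
def fitL(L0=(.34,.4,.4,.3,0),mask=(0,1,1,1,0)):
    L0=np.array(L0,float);m=np.array(mask,bool)
    def mk(x): L=L0.copy();L[m]=x;return L
    f=lambda x:np.concatenate([fk(q,mk(x))[0]-p for q,p in DATA])
    r=least_squares(f,L0[m]);return mk(r.x),np.abs(r.fun).max()
E
python3 - <<'E'
from fk import *
from h import *
for h in (.3,.34,.4):
    for m in ((0,1,1,1,0),(0,1,1,1,1)):
        print(h,m,fitL((h,.4,.4,.3,0),m))
E
```

```text
0.3 (0, 1, 1, 1, 0) (array([0.3   , 0.7558, 0.3525, 0.6105, 0.    ]), np.float64(0.04213418169582528))
0.3 (0, 1, 1, 1, 1) (array([0.3   , 0.7198, 0.3174, 0.6098, 0.035 ]), np.float64(0.04243436357739527))
0.34 (0, 1, 1, 1, 0) (array([0.34  , 0.7562, 0.3523, 0.6509, 0.    ]), np.float64(0.04212861101475679))
0.34 (0, 1, 1, 1, 1) (array([0.34  , 0.7199, 0.317 , 0.6502, 0.0353]), np.float64(0.0424310823451845))
0.4 (0, 1, 1, 1, 0) (array([0.4   , 0.7567, 0.3521, 0.7115, 0.    ]), np.float64(0.04212025499008909))
0.4 (0, 1, 1, 1, 1) (array([0.4   , 0.7201, 0.3163, 0.7108, 0.0357]), np.float64(0.042426160640571864))
```

```bash
cat > plan.py <<'E'
from h import *
s_=yawR(120.4); th=np.radians(45)
a_=-np.array([0,0,1])*np.cos(th)-s_*np.sin(th)
Rpre=Rzy(a_,yawR(30.4))
Cst=np.array([.5625,-.329,.024])
grasp=Cst+.016*s_+[0,0,.003]
TG=grasp+.019*a_
E
python3 - <<'E'
from plan import *
p,R,s=cur(); print('TG',TG); rows(p,R,TG-.10*a_,Rpre,6,0)
E
```

```text
TG [ 0.5612 -0.3268  0.0136]
rows n=6 |dp|=29.5mm/row rot=7.50deg/row
[[[0.007,0.0032,0.0285,-0.001,-0.1309,-0.0019,0],[0.0107,0.0031,0.0273,-0.001,-0.1309,-0.002,0],[0.0142,0.0032,0.0256,-0.0009,-0.1309,-0.0019,0],[0.0173,0.0032,0.0237,-0.001,-0.1309,-0.002,0],[0.0203,0.0031,0.0211,-0.001,-0.1308,-0.0019,0],[0.0229,0.0033,0.0183,-0.001,-0.1309,-0.002,0]]]
```

>>> {"fn": "jog_arm", "kwargs": {"series": [[[0.007,0.0032,0.0285,-0.001,-0.1309,-0.002,0],[0.0107,0.003,0.0273,-0.001,-0.1309,-0.002,0],[0.0142,0.003,0.0256,-0.001,-0.1309,-0.002,0],[0.0173,0.003,0.0237,-0.001,-0.1309,-0.002,0],[0.0203,0.003,0.0211,-0.001,-0.1309,-0.002,0],[0.0229,0.003,0.0183,-0.001,-0.1309,-0.002,0],[0,0,0,0,0,0,0],[0,0,0,0,0,0,0]]]}}

```text
clock: 6.22
tool_pos: [0.5204, -0.2824, 0.1157]
orientation: [1.292, 2.211, -0.464]
contact_force: [0.2, -0.2, 1.0]
grip_width: 0.0852
```

```bash
python3 - <<'E'
from plan import *
p,R,s=cur(); print(p,'want',TG-.1*a_,'\nroterr',Ro.from_matrix(R.T@Rpre).as_rotvec()); print(s['joint_positions'],s['clock'])
c=snap('wrist','w2'); snap('scene','s2')
rows(p,R,TG,Rpre,6,0)
E
```

```text
[ 0.5204 -0.2824  0.1157] want [ 0.5254 -0.2658  0.0843] 
roterr [-0.0371 -0.1411 -0.0025]
[ 0.2411  0.3803 -0.159   2.2063  1.331   0.6077 -0.543 ] 6.225
rows n=6 |dp|=19.8mm/row rot=1.39deg/row
[[[0.0024,0.0028,0.0194,-0.0062,-0.0235,-0.0004,0],[0.0028,0.0027,0.0194,-0.0062,-0.0235,-0.0004,0],[0.0033,0.0026,0.0193,-0.0062,-0.0235,-0.0004,0],[0.0037,0.0025,0.0193,-0.0062,-0.0236,-0.0005,0],[0.0042,0.0023,0.0191,-0.0061,-0.0235,-0.0004,0],[0.0046,0.0023,0.0191,-0.0062,-0.0235,-0.0004,0]]]
```

View pics/w2.png

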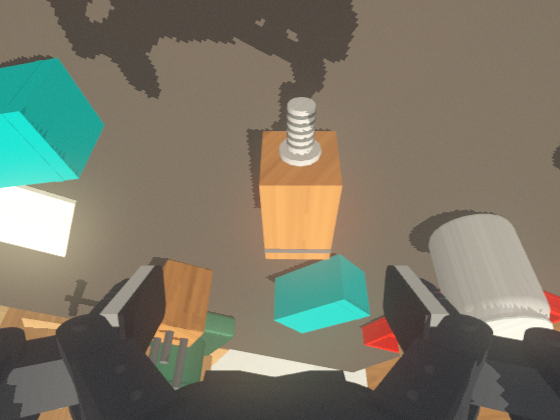

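View pics/s2.png

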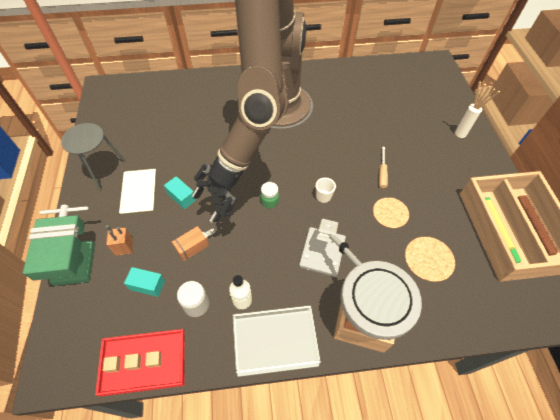

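```bash
python3 - <<'E'
from plan import *
p,R,s=cur(); print(p); print(s['joint_positions'],s['clock'])
rows(p,R,TG-.1*a_,Rpre,3,0)
E
```

```text
[ 0.5206 -0.2828  0.1161]
[ 0.2419  0.3798 -0.1592  2.2061  1.3326  0.6078 -0.5456] 6.325
rows n=3 |dp|=12.1mm/row rot=2.76deg/row
[[[0.0097,0.0044,0.0059,-0.0123,-0.0466,-0.0015,0],[0.0099,0.0043,0.0054,-0.0123,-0.0467,-0.0015,0],[0.0102,0.0043,0.0051,-0.0123,-0.0466,-0.0015,0]]]
```

>>> {"fn": "jog_arm", "kwargs": {"series": [[[0.0097,0.0044,0.0059,-0.0123,-0.0466,-0.0015,0],[0.0099,0.0043,0.0054,-0.0123,-0.0466,-0.0015,0],[0.0102,0.0043,0.005,-0.0123,-0.0466,-0.0015,0],[0,0,0,0,0,0,0]]]}}

```text
clock: 6.82
tool_pos: [0.5244, -0.2645, 0.0824]
orientation: [1.198, 2.099, -0.498]
contact_force: [0.4, 0.7, -0.4]
grip_width: 0.0857
```

```bash
python3 - <<'E'
from plan import *
p,R,s=cur(); print(p,'want',TG-.1*a_,'\nroterr',Ro.from_matrix(R.T@Rpre).as_rotvec()); print(s['joint_positions'],s['clock'])
rows(p,R,TG,Rpre,6,0)
E
```

```text
[ 0.5244 -0.2645  0.0824] want [ 0.5254 -0.2658  0.0843] 
roterr [-0.0007 -0.0023  0.0036]
[ 0.1366  0.4865 -0.1543  2.308   1.7302  0.7297 -1.0458] 6.825
rows n=6 |dp|=16.6mm/row rot=0.04deg/row
[[[-0.0005,0.0,0.0166,-0.0001,-0.0004,0.0006,0],[-0.0004,0.0001,0.0167,-0.0001,-0.0004,0.0006,0],[-0.0004,0.0,0.0166,-0.0002,-0.0004,0.0006,0],[-0.0005,0.0,0.0167,-0.0001,-0.0004,0.0006,0],[-0.0004,0.0001,0.0166,-0.0001,-0.0003,0.0006,0],[-0.0004,0.0,0.0167,-0.0001,-0.0004,0.0006,0]]]
```

```bash
python3 - <<'E'
from plan import *
c=load('w2'); y=yawR(30.4)
for al in (-.042,.042):
  for b in (-.024,.024):
    print(al,b,proj(c,Cst+al*s_+b*y+[0,0,.024]), proj(c,Cst+al*s_+b*y-[0,0,.024]))
E
```

```text
-0.042 -0.024 [264.9743 257.1496] [267.2928 207.4443]
-0.042 0.024 [328.48   257.6954] [324.7055 207.6512]
0.042 -0.024 [258.2842 182.9997] [262.0558 128.6635]
0.042 0.024 [341.7894 183.0957] [335.335  128.3479]
```

>>> {"fn": "jog_arm", "kwargs": {"series": [[[-0.0004,0,0.0166,0,0,0.0006,0],[-0.0004,0,0.0166,0,0,0.0006,0],[-0.0004,0,0.0166,0,0,0.0006,0],[-0.0004,0,0.0166,0,0,0.0006,0],[-0.0004,0,0.0166,0,0,0.0006,0],[-0.0004,0,0.0166,0,0,0.0006,0],[0,0,0,0,0,0,0],[0,0,0,0,0,0,255],[0,0,0,0,0,0,255],[0,0,0,0,0,0,255],[0,0,0,0,0,0,255],[0,0,0,0,0,0,255]]], "force": 60}}

```text
clock: 8.32
tool_pos: [0.5616, -0.3259, 0.0147]
orientation: [1.2, 2.094, -0.495]
contact_force: [-2.3, 3.8, 6.6]
grip_width: 0.0476
```

```bash
python3 - <<'E'
from plan import *
p,R,s=cur(); print(p,'want',TG,'\nroterr',Ro.from_matrix(R.T@Rpre).as_rotvec()); print(s['joint_positions'],s['clock'],s['grip_width'])
snap('wrist','w3')
E
```

```text
[ 0.5616 -0.3259  0.0147] want [ 0.5612 -0.3268  0.0136] 
roterr [ 0.0015 -0.0003 -0.001 ]
[ 0.2417  0.6773 -0.1178  2.2061  1.9784  0.7111 -1.1876] 8.325 0.04762772280999882
```

View pics/w3.png

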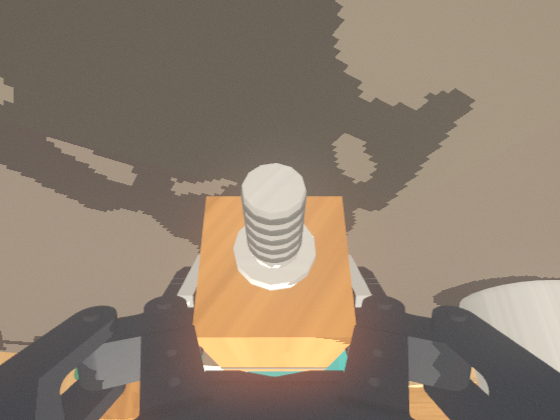

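```bash
cat > fk2.py <<'E'
from fk import *
from fk import fk as _f
DATA=[([1.1518,0.4111,-0.0127,1.5962,0.0056,1.1343,-0.0822],[0.2148,-0.5869,0.2313]),
([0.7994,0.422,-0.4895,1.5652,0.2056,1.2054,0.7989],[.5329,-.3078,.2554]),
([0.2419,.3798,-.1592,2.2061,1.3326,.6078,-.5456],[.5206,-.2828,.1161]),
([0.1366,0.4865,-0.1543,2.308,1.7302,0.7297,-1.0458],[.5244,-.2645,.0824]),
([0.2417,0.6773,-0.1178,2.2061,1.9784,0.7111,-1.1876],[.5616,-.3259,.0147])]
import os,pickle
def rots(q):
    q=np.array(q)*sg;R=np.eye(3);o=[]
    for i,ax in enumerate('zyzyzyz'):
        R=R@Ro.from_euler(ax,q[i]).as_matrix();o.append(R)
    return o
# p = h z + sum R_i v_i ; linear. components along joint axis of next joint redundant
def cols(q):
    Rs=rots(q); A=[np.array([0,0,1.])[:,None]]
    A+= [Rs[i] for i in range(7)]
    return np.concatenate(A,1)  # 3x22
PRI=np.zeros(22)
PRI[0]=.33; PRI[1+3*2+2]=.42; PRI[1+3*4+2]=.4; PRI[1+3*6+2]=.3
W=np.ones(22)*.05
for i in (0,9,15,21): W[i]=.2
W[[19,20]]=.002
W[[0+1+0,3]]=.001 # R1 x,z
def fitV(data=DATA):
    A=np.concatenate([cols(q) for q,_ in data]);b=np.concatenate([p for _,p in data])
    s=.0005
    M=np.r_[A/s,np.diag(1/W)];v=np.linalg.lstsq(M,np.r_[b/s,PRI/W],rcond=None)[0]
    return v,A@v-b
def fkv(q,v): return cols(q)@v, rots(q)[6]@Ro.from_euler('z',np.pi/2).as_matrix()
def ikv(p,R,v,q0,w=.003):
    def f(q):
        pp,RR=fkv(q,v); return np.r_[(pp-p)*10,Ro.from_matrix(RR.T@R).as_rotvec()*3,w*(q-q0)]
    r=least_squares(f,np.clip(q0,LO+.01,HI-.01),bounds=(LO,HI)); pp,RR=fkv(r.x,v)
    return r.x,np.linalg.norm(pp-p),np.linalg.norm(Ro.from_matrix(RR.T@R).as_rotvec())
E
python3 - <<'E'
from fk2 import *
np.set_printoptions(precision=4,suppress=True,linewidth=150)
v,r=fitV(); print(v[0]);print(v[1:].reshape(7,3)); print(np.abs(r).max(), r.reshape(-1,3))
for k in range(5):
    vv,_=fitV([d for i,d in enumerate(DATA) if i!=k]); print(k,fkv(DATA[k][0],vv)[0]-DATA[k][1])
E
```

```text
0.2839098519295176
[[-0.     -0.0145 -0.    ]
 [-0.0001 -0.0145  0.0067]
 [-0.0001 -0.0095  0.5271]
 [ 0.0001 -0.0095  0.0031]
 [ 0.     -0.0002  0.4495]
 [ 0.0001 -0.0002  0.003 ]
 [-0.      0.      0.3475]]
2.1482387038473938e-05 [[ 0.  0. -0.]
 [ 0. -0.  0.]
 [ 0. -0. -0.]
 [ 0.  0. -0.]
 [-0. -0.  0.]]
0 [ 0.0007 -0.0001 -0.0002]
1 [ 0.0007 -0.0009 -0.0005]
2 [ 0.0002  0.0001 -0.    ]
3 [ 0.      0.     -0.0001]
4 [-0.0003 -0.0001 -0.0001]
```

```bash
cat > post.py <<'E'
from plan import *
p3=np.array([0.5616,-0.3259,0.0147]); R3=Rpre
foot=Cst-.042*s_
rs=(p3-foot)@s_; rn=(p3-foot)@np.array([0,0,1.])-0
PAD=np.array([.5153,.2825,0])
def Rtilt(ybeta,tilt): # y_t yaw = ybeta, tilt deg: approach toward (ybeta-90)
    t=np.radians(tilt); h=yawR(ybeta-90); return Rzy(-np.array([0,0,1])*np.cos(t)+h*np.sin(t),yawR(ybeta))
def final(yb_end):
    R=Rtilt(yb_end,-45); n=yawR(yb_end-90) ; # s->up ; n -> ?
    return R
E
python3 - <<'E'
from post import *
from fk2 import *
print('rs,rn',rs,rn-.024)
# check stand axes in tool frame
zt=R3.T@s_; nt=R3.T@np.array([0,0,1.]); 
for ye in (-61,-30,0,-90,-110):
    R=Rtilt(ye,-45); print(ye,'stand z',R@zt,'n',R@nt, 'appr',R[:,2])
v,_=fitV()
q=np.array(bot.read_state()['joint_positions'])
for ye in (-120,-90,-61,-30,0):
    R=Rtilt(ye,-45); goal=PAD+[0,0,.004]+rs*np.array([0,0,1.])+ (rn-.024)*(R@nt)
    qq=q.copy(); worst=0;mx=0
    N=30
    a0=np.arctan2(p3[1],p3[0]);a1=np.arctan2(goal[1],goal[0]);r0=np.hypot(*p3[:2]);r1=np.hypot(*goal[:2])
    for f in np.linspace(0,1,9): 
        P=p3+[0,0,.25*f]; qn,e1,e2=ikv(P,R3,v,qq); qq=qn;worst=max(worst,e1*1e3,e2*30)
    qa=qq
    for f in np.linspace(0,1,N+1)[1:]:
        ang=a0+f*(a1-a0);r=r0+f*(r1-r0)
        P=np.array([r*np.cos(ang),r*np.sin(ang),p3[2]+.25]); Rr=Rtilt(30.4+f*(ye-30.4),45-90*f)
        qn,e1,e2=ikv(P,Rr,v,qq); mx=max(mx,np.abs(qn-qq).max());qq=qn;worst=max(worst,e1*1e3,e2*30)
    for f in np.linspace(0,1,9): 
        P=goal+[0,0,(p3[2]+.25-goal[2])*(1-f)]; qn,e1,e2=ikv(P,R,v,qq); qq=qn;worst=max(worst,e1*1e3,e2*30)
    print(ye,goal,'lift',qa,'end',qq,e1,e2,'worst',worst,'maxstep',mx)
E
```

```text
rs,rn 0.045129222762251536 -0.0333
-61 stand z [0. 0. 1.] n [-0.8746 -0.4848  0.    ] appr [ 0.6184  0.3428 -0.7071]
-30 stand z [0. 0. 1.] n [-0.5   -0.866  0.   ] appr [ 0.3536  0.6124 -0.7071]
0 stand z [-0.  0.  1.] n [ 0. -1.  0.] appr [-0.      0.7071 -0.7071]
-90 stand z [0. 0. 1.] n [-1. -0.  0.] appr [ 0.7071  0.     -0.7071]
-110 stand z [ 0. -0.  1.] n [-0.9397  0.342   0.    ] appr [ 0.6645 -0.2418 -0.7071]
-120 [0.5441 0.2658 0.0491] lift [ 0.2585  0.2029 -0.1294  2.0766  1.1701  0.6755 -0.2225] end [-1.7028  1.0205  1.0713  2.1151 -0.2186  0.2934 -2.86  ] 2.3957594853489914e-08 8.385391413761878e-08 worst 0.0014625054854519415 maxstep 0.9891254224343887
-90 [0.5486 0.2825 0.0491] lift [ 0.2585  0.2029 -0.1294  2.0766  1.1701  0.6755 -0.2225] end [-1.5657  0.7487  0.9008  2.1704  0.334   0.13   -2.86  ] 0.024697285817504515 0.18038326290412207 worst 24.697285817504515 maxstep 1.3317136269951761
-61 [0.5444 0.2986 0.0491] lift [ 0.2585  0.2029 -0.1294  2.0766  1.1701  0.6755 -0.2225] end [-0.2773  0.4522 -0.3429  2.1467  1.32    0.13   -2.86  ] 0.035659919502024226 0.2622910163337412 worst 35.65991950202422 maxstep 1.1979602503273161
-30 [0.5319 0.3113 0.0491] lift [ 0.2585  0.2029 -0.1294  2.0766  1.1701  0.6755 -0.2225] end [ 0.3199  0.7006 -0.7821  2.1109 -1.03    0.13    0.3009] 0.019306786359481902 0.14065913838189753 worst 19.3067863594819 maxstep 0.1465454376980604
0 [0.5153 0.3158 0.0491] lift [ 0.2585  0.2029 -0.1294  2.0766  1.1701  0.6755 -0.2225] end [ 0.3532  0.8091 -0.7683  2.008  -0.6677  0.3959  0.4202] 2.404639279226778e-08 1.446312364463172e-07 worst 0.00010305645754483441 maxstep 0.124350687277625
```

```bash
sed -i 's/^rs=.*/rs=(p3-foot)@s_; rn=(p3-foot)[2]/' post.py; cat >> post.py <<'E'
zt=R3.T@s_; nt=R3.T@np.array([0,0,1.])
def goal(ye,lift=0):
    R=Rtilt(ye,-45); return PAD+[0,0,.004+rs+lift]+rn*(R@nt),R
E
python3 - <<'E'
from post import *
from fk2 import *
v,_=fitV()
q0=np.array(bot.read_state()['joint_positions'])
H=.22
for ye in (-15,0,15,30,45):
    G,R=goal(ye)
    qq=q0.copy(); worst=0;mx=0;N=30;mn=9
    a0=np.arctan2(p3[1],p3[0]);a1=np.arctan2(G[1],G[0]);r0=np.hypot(*p3[:2]);r1=np.hypot(*G[:2])
    def st(P,Rr):
        global qq,worst,mx,mn
        qn,e1,e2=ikv(P,Rr,v,qq);mx=max(mx,np.abs(qn-qq).max());qq=qn;worst=max(worst,e1*1e3,e2*30);mn=min(mn,np.min(np.r_[qq-LO,HI-qq]))
    for f in np.linspace(0,1,9): st(p3+[0,0,H*f],R3)
    for f in np.linspace(0,1,N+1)[1:]:
        ang=a0+f*(a1-a0);r=r0+f*(r1-r0)
        st(np.array([r*np.cos(ang),r*np.sin(ang),p3[2]+H]),Rtilt(30.4+f*(ye-30.4),45-90*f))
    for f in np.linspace(0,1,9): st(G+[0,0,(p3[2]+H-G[2])*(1-f)],R)
    print(ye,G,'end',qq,'worst',worst,'maxstep',mx,'margin',mn)
E
```

```text
-15 [0.5177 0.2915 0.0491] end [ 0.4769  0.8141 -0.8964  2.1492 -1.03    0.13    0.6227] worst 0.5026202434407605 maxstep 0.26905456278741796 margin 1.9351464874972635e-12
0 [0.5153 0.2918 0.0491] end [ 0.4133  0.8154 -0.7879  2.0135 -0.6063  0.4152  0.3984] worst 9.16705217235925e-05 maxstep 0.1373218186319085 margin 0.28523888878934195
15 [0.5129 0.2915 0.0491] end [ 0.3378  0.8456 -0.7145  1.863  -0.4408  0.6781  0.4222] worst 9.16705217235925e-05 maxstep 0.1338615562742409 margin 0.3328843070143135
30 [0.5106 0.2906 0.0491] end [ 0.2628  0.896  -0.681   1.7091 -0.3043  0.9142  0.4734] worst 9.16705217235925e-05 maxstep 0.1304117729024845 margin 0.3328843070143135
45 [0.5087 0.2891 0.0491] end [ 0.181   0.9517 -0.6651  1.5594 -0.188   1.1315  0.548 ] worst 9.16705217235925e-05 maxstep 0.12697503050437442 margin 0.3328843070143135
```

```bash
python3 - <<'E'
from post import *
p,R,s=cur()
p1,R1=rows(p,R,p+[0,0,.27],R,8,255,dec=4)
G,RG=goal(30.4)
hov=G+[0,0,.06]; print(hov)
E
```

```text
rows n=8 |dp|=33.8mm/row rot=0.00deg/row
[[[-0.0239,0.0001,-0.0239,0.0,0.0,0.0,255],[-0.0238,0.0,-0.0238,0.0,0.0,0.0,255],[-0.0239,0.0001,-0.0239,0.0,0.0,0.0,255],[-0.0238,0.0,-0.0239,0.0,0.0,0.0,255],[-0.0239,0.0001,-0.0239,0.0,0.0,0.0,255],[-0.0238,0.0,-0.0238,0.0,0.0,0.0,255],[-0.0239,0.0001,-0.0239,0.0,0.0,0.0,255],[-0.0239,0.0001,-0.0239,0.0,0.0,0.0,255]]]
[0.5106 0.2905 0.1091]
```

>>> {"fn": "jog_arm", "kwargs": {"series": [[[-0.012,0,-0.012,0,0,0,255],[-0.024,0,-0.024,0,0,0,255],[-0.024,0,-0.024,0,0,0,255],[-0.024,0,-0.024,0,0,0,255],[-0.024,0,-0.024,0,0,0,255],[-0.024,0,-0.024,0,0,0,255],[-0.024,0,-0.024,0,0,0,255],[-0.024,0,-0.024,0,0,0,255],[-0.012,0,-0.012,0,0,0,255],[0,0,0,0,0,0,255]]]}}

```text
clock: 9.62
tool_pos: [0.5612, -0.3267, 0.2865]
orientation: [1.201, 2.093, -0.494]
contact_force: [-0.7, 0.1, -4.1]
grip_width: 0.0476
```

```bash
python3 - <<'E'
from post import *
p,R,s=cur(); print(p,s['joint_positions'],s['grip_width'],s['contact_force'],Ro.from_matrix(R.T@R3).as_rotvec())
snap('wrist','w4')
G,RG=goal(30.4); mid=p+.5*([G[0]-p[0],G[1]-p[1],0])
Rm=Rtilt(30.4,0)
a=rows(p,R,mid,Rm,14,255)
rows(*a,np.array([G[0],G[1],p[2]]),RG,14,255)
E
```

```text
[ 0.5612 -0.3267  0.2865] [ 0.2202  0.1701 -0.0818  2.0562  1.1001  0.6835 -0.1408] 0.04758251955148825 [-0.6551  0.0573 -4.132 ] [ 0.0017 -0.     -0.0026]Traceback (most recent call last):
  File "<stdin>", line 4, in <module>
TypeError: can't multiply sequence by non-int of type 'float'
```

View pics/w4.png

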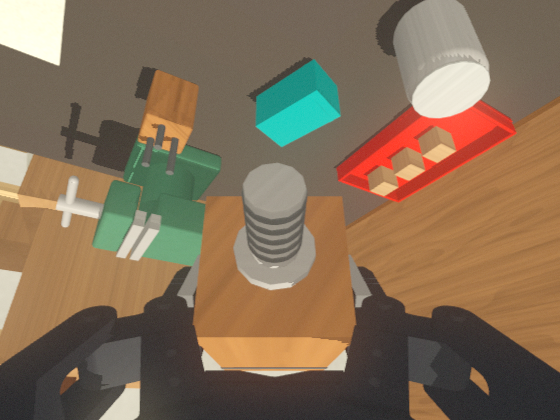

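```bash
python3 - <<'E'
from post import *
p,R,s=cur()
G,RG=goal(30.4); mid=p+.5*np.array([G[0]-p[0],G[1]-p[1],0])
Rm=Rtilt(30.4,0)
a=rows(p,R,mid,Rm,15,255,dec=3)
rows(*a,np.array([G[0],G[1],p[2]]),RG,15,255,dec=3)
E
```

```text
rows n=15 |dp|=20.6mm/row rot=3.00deg/row
[[[0.013,0.009,-0.013,0.0,0.052,0.0,255],[0.014,0.009,-0.013,0.0,0.053,0.0,255],[0.014,0.009,-0.011,0.0,0.052,0.0,255],[0.016,0.009,-0.011,0.0,0.052,0.0,255],[0.015,0.009,-0.01,0.0,0.052,0.0,255],[0.016,0.009,-0.009,0.001,0.053,0.0,255],[0.017,0.009,-0.009,0.0,0.052,-0.001,255],[0.017,0.009,-0.007,0.0,0.052,0.0,255],[0.017,0.009,-0.007,0.0,0.052,0.0,255],[0.018,0.009,-0.006,0.0,0.053,0.0,255],[0.018,0.009,-0.005,0.0,0.052,0.0,255],[0.018,0.009,-0.003,0.0,0.052,0.0,255],[0.018,0.008,-0.003,0.0,0.053,0.0,255],[0.019,0.009,-0.002,0.0,0.052,0.0,255],[0.019,0.009,-0.001,0.0,0.052,0.0,255]]]
rows n=15 |dp|=20.6mm/row rot=3.00deg/row
[[[0.019,0.009,0.0,0.0,0.052,0.0,255],[0.018,0.009,0.001,0.0,0.053,0.0,255],[0.019,0.009,0.002,0.0,0.052,0.0,255],[0.018,0.009,0.003,0.0,0.052,0.0,255],[0.018,0.009,0.004,0.0,0.053,0.0,255],[0.018,0.009,0.004,0.0,0.052,0.0,255],[0.018,0.009,0.006,0.0,0.053,0.0,255],[0.017,0.009,0.007,0.0,0.052,0.0,255],[0.017,0.009,0.007,0.0,0.052,0.0,255],[0.016,0.009,0.009,0.0,0.053,0.0,255],[0.017,0.009,0.009,0.0,0.052,0.0,255],[0.015,0.009,0.01,0.0,0.052,0.0,255],[0.015,0.009,0.011,0.0,0.053,0.0,255],[0.015,0.009,0.012,0.0,0.052,0.0,255],[0.013,0.009,0.012,0.0,0.052,0.0,255]]]
```

>>> {"fn": "jog_arm", "kwargs": {"series": [[[0.013,0.009,-0.013,0,0.052,0,255],[0.014,0.009,-0.013,0,0.053,0,255],[0.014,0.009,-0.011,0,0.052,0,255],[0.016,0.009,-0.011,0,0.052,0,255],[0.015,0.009,-0.01,0,0.052,0,255],[0.016,0.009,-0.009,0,0.053,0,255],[0.017,0.009,-0.009,0,0.052,0,255],[0.017,0.009,-0.007,0,0.052,0,255],[0.017,0.009,-0.007,0,0.052,0,255],[0.018,0.009,-0.006,0,0.053,0,255],[0.018,0.009,-0.005,0,0.052,0,255],[0.018,0.009,-0.003,0,0.052,0,255],[0.018,0.008,-0.003,0,0.053,0,255],[0.019,0.009,-0.002,0,0.052,0,255],[0.019,0.009,-0.001,0,0.052,0,255]]]}}

```text
clock: 11.55
tool_pos: [0.5346, -0.0179, 0.2834]
orientation: [-1.562, -2.723, 0.002]
contact_force: [0.1, -0.1, -4.0]
grip_width: 0.0476
```

```bash
python3 - <<'E'
from post import *
p,R,s=cur(); print(p,s['joint_positions'],s['grip_width'],s['contact_force'],Ro.from_matrix(R.T@Rtilt(30.4,0)).as_rotvec())
E
```

```text
[ 0.5346 -0.0179  0.2834] [ 0.1992  0.2366 -0.3086  1.7253  0.076   1.1944  0.3999] 0.04759201610517369 [ 0.1207 -0.1314 -4.0249] [-0.0024 -0.0018 -0.0012]
```

>>> {"fn": "jog_arm", "kwargs": {"series": [[[0.019,0.009,0,0,0.052,0,255],[0.018,0.009,0.001,0,0.053,0,255],[0.019,0.009,0.002,0,0.052,0,255],[0.018,0.009,0.003,0,0.052,0,255],[0.018,0.009,0.004,0,0.053,0,255],[0.018,0.009,0.004,0,0.052,0,255],[0.018,0.009,0.006,0,0.053,0,255],[0.017,0.009,0.007,0,0.052,0,255],[0.017,0.009,0.007,0,0.052,0,255],[0.016,0.009,0.009,0,0.053,0,255],[0.017,0.009,0.009,0,0.052,0,255],[0.015,0.009,0.01,0,0.052,0,255],[0.015,0.009,0.011,0,0.053,0,255],[0.015,0.009,0.012,0,0.052,0,255],[0.013,0.009,0.012,0,0.052,0,255],[0,0,0,0,0,0,255],[0,0,0,0,0,0,255]]]}}

```text
clock: 13.68
tool_pos: [0.5116, 0.2894, 0.2847]
orientation: [-1.201, -2.097, -0.497]
contact_force: [-0.8, -0.0, -4.0]
grip_width: 0.0473
```

```bash
python3 - <<'E'
from post import *
p,R,s=cur(); G,RG=goal(30.4); print(p,'G',G,s['joint_positions'],s['grip_width'],s['contact_force'],Ro.from_matrix(R.T@RG).as_rotvec())
snap('wrist','w5');c=snap('scene','s5')
print('stand z axis est', R@zt)
cv2.imwrite('pics/s5c.png',cv2.resize(c['image'][110:310,260:460],None,fx=3,fy=3,interpolation=cv2.INTER_CUBIC))
# down to 15 mm above, then
a=rows(p,R,G+[0,0,.012],RG,8,255,dec=4)
E
```

```text
[0.5116 0.2894 0.2847] G [0.5106 0.2905 0.0491] [ 0.156   0.5329 -0.5074  1.583  -0.5303  1.3138  0.4146] 0.047292959749504475 [-0.7847 -0.0353 -3.9704] [ 0.0009  0.0024 -0.0001]
stand z axis est [-0.0017  0.0019  1.    ]
rows n=8 |dp|=27.9mm/row rot=0.02deg/row
[[[-0.0196,0.0,0.0199,0.0001,0.0003,0.0,255],[-0.0196,-0.0001,0.02,0.0001,0.0003,0.0,255],[-0.0196,0.0,0.0199,0.0001,0.0003,-0.0001,255],[-0.0196,-0.0001,0.0199,0.0001,0.0003,0.0,255],[-0.0196,0.0,0.0199,0.0001,0.0003,0.0,255],[-0.0196,-0.0001,0.0199,0.0001,0.0003,0.0,255],[-0.0196,0.0,0.0199,0.0001,0.0003,0.0,255],[-0.0196,0.0,0.0199,0.0002,0.0003,0.0,255]]]
```

View pics/w5.png

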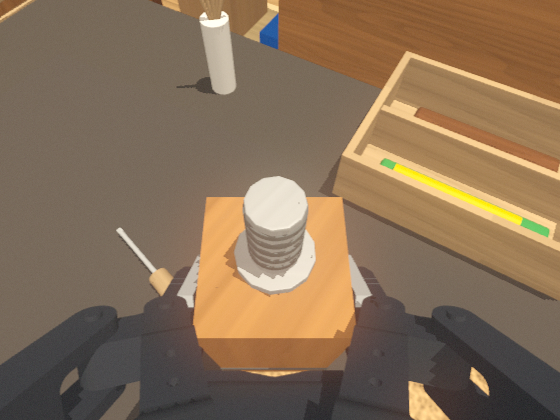

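View pics/s5c.png

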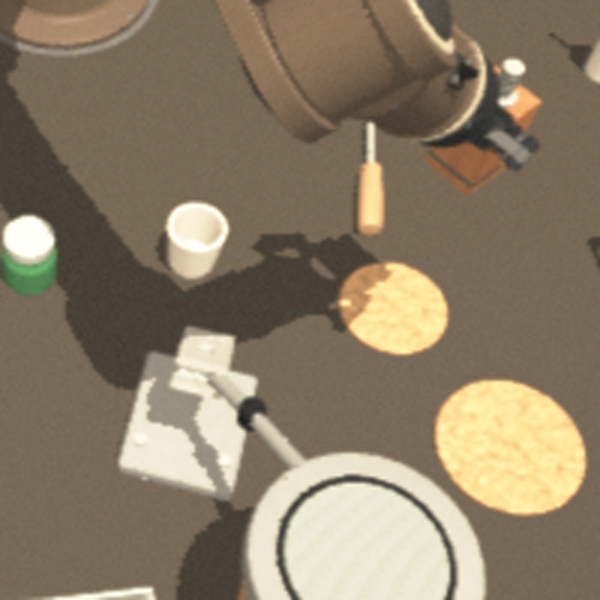

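>>> {"fn": "jog_arm", "kwargs": {"series": [[[-0.0196,0,0.02,0,0,0,255],[-0.0196,0,0.02,0,0,0,255],[-0.0196,0,0.02,0,0,0,255],[-0.0196,0,0.02,0,0,0,255],[-0.0196,0,0.02,0,0,0,255],[-0.0196,0,0.02,0,0,0,255],[-0.0196,0,0.02,0,0,0,255],[-0.0196,0,0.02,0,0.002,0,255],[0,0,0,0,0,0,255]]]}}

```text
clock: 14.9
tool_pos: [0.5101, 0.291, 0.0597]
orientation: [-1.201, -2.093, -0.496]
contact_force: [-0.3, -0.1, -3.3]
grip_width: 0.0475
```

```bash
python3 - <<'E'
from post import *
p,R,s=cur(); G,RG=goal(30.4); print(p,'G',G,s['joint_positions'],s['grip_width'],s['contact_force'],Ro.from_matrix(R.T@RG).as_rotvec(),'stand z',R@zt)
c=snap('top','t6'); cv2.imwrite('pics/t6c.png',cv2.resize(c['image'][150:310,50:210],None,fx=3.7,fy=3.7,interpolation=cv2.INTER_CUBIC))
c=snap('scene','s6'); cv2.imwrite('pics/s6c.png',cv2.resize(c['image'][130:290,310:470],None,fx=3.7,fy=3.7,interpolation=cv2.INTER_CUBIC))
E
```

```text
[0.5101 0.291  0.0597] G [0.5106 0.2905 0.0491] [ 0.1326  0.8194 -0.4794  1.7139 -0.4959  0.9755  0.623 ] 0.04751898930952846 [-0.2606 -0.1381 -3.3007] [-0.0002 -0.001  -0.0019] stand z [ 0.0018 -0.0002  1.    ]
```

View pics/t6c.png

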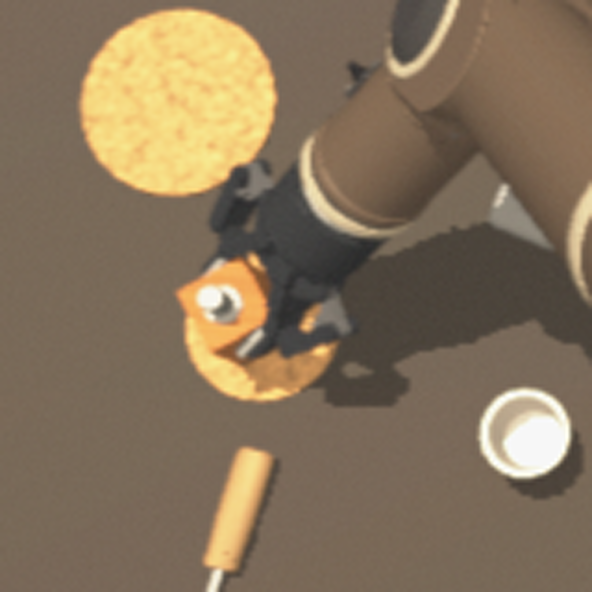

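View pics/s6c.png

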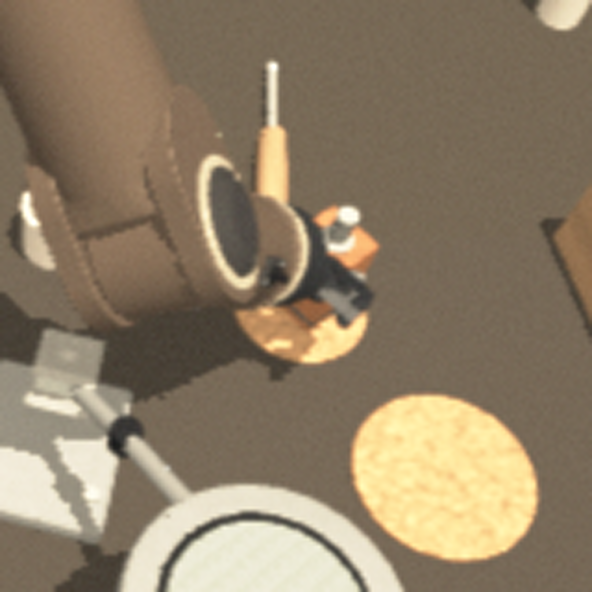

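```bash
python3 - <<'E'
from post import *
t=load('t6');s=load('s6')
P=[.5153,.2825,.0986]
u=proj(t,P);print((u-[50,150])*3.7, (proj(t,[*P[:2],.136])-[50,150])*3.7); u=proj(s,P);print((u-[310,130])*3.7,(proj(s,[*P[:2],.136])-[310,130])*3.7)
print(proj(t,[*P[:2],.004]),(proj(t,[*P[:2],.004])-[50,150])*3.7)
E
```

```text
[225.2357 302.791 ] [209.7049 294.2807]
[329.3805 238.7496] [343.0624 210.7218]
[120.488  237.1032] [260.8056 322.2819]
```

>>> {"fn": "jog_arm", "kwargs": {"series": [[[-0.0014,0,0.0014,0,0,0,255],[-0.0014,0,0.0014,0,0,0,255],[-0.0014,0,0.0014,0,0,0,255],[-0.0014,0,0.0014,0,0,0,255],[0,0,0,0,0,0,255]]]}}

```text
clock: 15.62
tool_pos: [0.5106, 0.292, 0.0531]
orientation: [-1.199, -2.094, -0.499]
contact_force: [0.2, -0.5, -2.6]
grip_width: 0.0475
```

>>> {"fn": "jog_arm", "kwargs": {"series": [[[-0.0007,0,0.0007,0,0,0,255],[-0.0007,0,0.0007,0,0,0,255],[0,0,0,0,0,0,255]]]}}

```text
clock: 16.0
tool_pos: [0.5106, 0.292, 0.0513]
orientation: [-1.199, -2.094, -0.499]
contact_force: [0.4, -0.6, -4.1]
grip_width: 0.0473
```

>>> {"fn": "jog_arm", "kwargs": {"series": [[[-0.0007,0,0.0007,0,0,0,255],[-0.0007,0,0.0007,0,0,0,255],[0,0,0,0,0,0,255]]]}}

```text
clock: 16.38
tool_pos: [0.5107, 0.2921, 0.0506]
orientation: [-1.198, -2.094, -0.5]
contact_force: [-0.2, -4.5, 5.8]
grip_width: 0.0473
```

```bash
python3 - <<'E'
from post import *
p,R,s=cur(); print(p,s['contact_force'],R@zt)
E
```

```text
[0.5107 0.2921 0.0506] [-0.2445 -4.5033  5.8045] [-0.0006 -0.0025  1.    ]
```

>>> {"fn": "jog_arm", "kwargs": {"series": [[[0,0,0,0,0,0,0],[0,0,0,0,0,0,0],[0,0,0,0,0,0,0],[0,0,0,0,0,0,0],[0,0,0,0,0,0,0]]]}}

```text
clock: 17.0
tool_pos: [0.5107, 0.2921, 0.0494]
orientation: [-1.199, -2.095, -0.499]
contact_force: [-0.6, 0.4, 0.3]
grip_width: 0.0856
```

>>> {"fn": "jog_arm", "kwargs": {"series": [[[0,0,-0.01,0,0,0,0],[0,0,-0.02,0,0,0,0],[0,0,-0.03,0,0,0,0],[0,0,-0.03,0,0,0,0],[0,0,-0.03,0,0,0,0],[0,0,-0.03,0,0,0,0],[0,0,0,0,0,0,0]]]}}

```text
clock: 17.88
tool_pos: [0.5665, 0.1984, 0.1568]
orientation: [-1.204, -2.097, -0.502]
contact_force: [-0.2, 0.9, -0.8]
grip_width: 0.0854
```

```bash
python3 - <<'E'
from post import *
p,R,s=cur(); print(p,s['contact_force'],s['joint_positions'],s['clock'],s['grip_width'])
snap('wrist','w7')
for l in ['stand','pin']: print(l,[(r['uv'],r['score']) for r in bot.landmark_of('wrist',l)])
E
```

```text
[0.5665 0.1984 0.1568] [-0.166   0.9472 -0.8241] [ 0.2356  0.7376 -0.4385  1.549  -0.4498  1.2605  0.6006] 17.875 0.08539454255017584
stand [([269.9, 226.9], 0.96)]
pin [([274.0, 172.7], 0.72)]
```

View pics/w7.png

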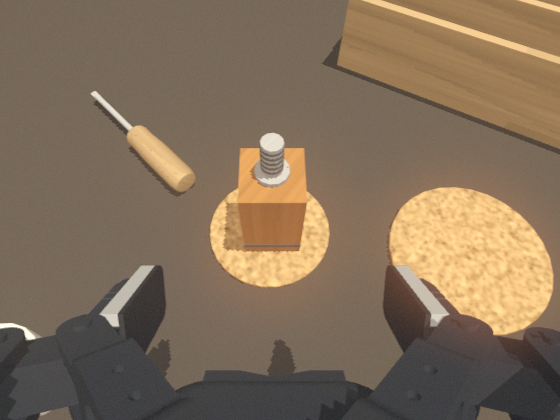

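```bash
cat > ins.py <<'E'
from post import *
from fk2 import *
np.set_printoptions(precision=4,suppress=True,linewidth=150)
yawf=-22.5
zf=np.array([-np.sin(np.radians(35))*np.cos(np.radians(yawf)),-np.sin(np.radians(35))*np.sin(np.radians(yawf)),np.cos(np.radians(35))])
FORK=np.array([.6175,.0505,.14])
def Rv(b): return Rzy(np.array([0,0,-1.]),yawR(b))
tiltrot=Ro.from_rotvec(-yawR(yawf+90)*np.radians(35)).as_matrix()
E
python3 - <<'E'
from ins import *
print(zf,-tiltrot@[0,0,-1])
c=load('w7')
print('head',onz(c,(272,142.5),.122),'flange',onz(c,(272.5,171.5),.092),'face ctr', onz(c,((239+306+304+240)/4,(150+150+195+195)/4),.088))
PIN=np.array([.5153,.2835,.088])
v,_=fitV()
q0=np.array(bot.read_state()['joint_positions'])
for b in (0,30.4,50,67.5,90,-20,-60):
    qq=q0
    w=0;mn=9
    for P,Rr in [((.5165,.2825,.24),Rv(b)),((.5165,.2825,.096),Rv(b)),((.5165,.2825,.26),Rv(b)),(FORK+.13*zf,tiltrot@Rv(b)),(FORK+.008*zf,tiltrot@Rv(b))]:
        qq,e1,e2=ikv(np.array(P),Rr,v,qq); w=max(w,e1*1e3,e2*30); mn=min(mn,np.min(np.r_[qq-LO,HI-qq])); print(b,qq,end='\n')
    print('   worst',w,'margin',mn)
E
```

```text
[-0.5299  0.2195  0.8192] [-0.5299  0.2195  0.8192]
head [0.516  0.2835 0.122 ] flange [0.5169 0.2826 0.092 ] face ctr [0.5158 0.2842 0.088 ]
0 [-0.3706  0.3595 -0.2784  1.6624  0.1069  1.1346 -0.6773]
0 [-0.394   0.5116 -0.2534  1.8059  0.1649  0.8446 -0.726 ]
0 [-0.3754  0.3432 -0.2715  1.6364  0.0979  1.1754 -0.6696]
0 [-0.341   0.0829 -0.197   2.1626  0.8437  0.6855 -1.1485]
0 [-0.3272  0.32   -0.0879  2.1598  1.1728  0.4917 -1.4236]
   worst 0.0004493591978665465 margin 0.3617250335392975
30.4 [-0.3015  0.3701 -0.3709  1.6575  0.1447  1.1411 -0.1793]
30.4 [-0.3338  0.5216 -0.3352  1.8016  0.219   0.8547 -0.2416]
30.4 [-0.3071  0.3531 -0.3625  1.6317  0.133   1.1812 -0.1692]
30.4 [-0.263   0.0881 -0.279   2.1581  0.8532  0.6921 -0.6249]
30.4 [-0.2567  0.3246 -0.171   2.1552  1.1956  0.5171 -0.9078]
   worst 0.0004382293974657205 margin 0.37811399265253187
50 [-0.2567  0.3784 -0.4316  1.6544  0.1705  1.1461  0.1408]
50 [-0.2947  0.5297 -0.389   1.7988  0.2551  0.8626  0.07  ]
50 [-0.2625  0.3611 -0.4228  1.6286  0.1571  1.1857  0.1523]
50 [-0.2115  0.0919 -0.3332  2.1552  0.8599  
[... 906 characters left out ...]
  0.0829  1.1311 -1.0055]
-20 [-0.4337  0.5064 -0.1997  1.8087  0.1297  0.8391 -1.0449]
-20 [-0.4203  0.3379 -0.2122  1.6396  0.0758  1.1722 -0.9994]
-20 [-0.3919  0.0798 -0.1435  2.1655  0.838   0.6816 -1.4931]
-20 [-0.3734  0.3181 -0.0333  2.1628  1.1571  0.4754 -1.7619]
   worst 0.00045594648272854864 margin 0.34537533646530566
-60 [-0.5107  0.3457 -0.0941  1.6722  0.0353  1.1254 -1.6617]
-60 [-0.5152  0.4991 -0.0904  1.8146  0.0585  0.8305 -1.6814]
-60 [-0.5123  0.33   -0.0918  1.646   0.0323  1.167  -1.6591]
-60 [-0.4955  0.0742 -0.0347  2.1714  0.8274  0.674  -2.1826]
-60 [-0.4677  0.3165  0.0782  2.1688  1.1228  0.4423 -2.4352]
   worst 0.0004719248142076174 margin 0.31230897046695943
```

```bash
python3 - <<'E'
from ins import *
p,R,s=cur()
rows(p,R,np.array([.5165,.283,.22]),Rv(67.5),8,0,dec=3)
E
```

```text
rows n=8 |dp|=14.3mm/row rot=7.22deg/row
[[[0.014,0.0,0.003,0.032,-0.095,-0.077,0],[0.014,0.001,0.001,0.032,-0.095,-0.076,0],[0.014,0.003,0.0,0.032,-0.094,-0.077,0],[0.014,0.003,-0.002,0.032,-0.095,-0.076,0],[0.013,0.005,-0.003,0.032,-0.095,-0.077,0],[0.013,0.005,-0.004,0.031,-0.095,-0.076,0],[0.012,0.006,-0.006,0.032,-0.095,-0.077,0],[0.01,0.007,-0.007,0.032,-0.095,-0.076,0]]]
```

>>> {"fn": "jog_arm", "kwargs": {"series": [[[0.014,0,0.003,0.032,-0.095,-0.077,0],[0.014,0.001,0.001,0.032,-0.095,-0.076,0],[0.014,0.003,0,0.032,-0.094,-0.077,0],[0.014,0.003,-0.002,0.032,-0.095,-0.076,0],[0.013,0.005,-0.003,0.032,-0.095,-0.077,0],[0.013,0.005,-0.004,0.031,-0.095,-0.076,0],[0.012,0.006,-0.006,0.032,-0.095,-0.077,0],[0.01,0.007,-0.007,0.032,-0.095,-0.076,0],[0,0,0,0,0,0,0],[0,0,0,0,0,0,0]]]}}

```text
clock: 19.27
tool_pos: [0.5171, 0.2823, 0.2195]
orientation: [-0.615, -3.08, 0.001]
contact_force: [0.8, 0.0, -0.8]
grip_width: 0.0851
```

```bash
python3 - <<'E'
from ins import *
p,R,s=cur(); print(p,s['joint_positions'],s['clock'],Ro.from_matrix(R.T@Rv(67.5)).as_rotvec())
c=snap('wrist','w8');snap('top','t8');snap('scene','s8')
for l in ['stand','pin']: print(l,[(r['uv'],r['score']) for r in bot.landmark_of('wrist',l)])
print('exp head',proj(c,[.5165,.283,.122]),'flange',proj(c,[.5165,.283,.092]))
E
```

```text
[0.5171 0.2823 0.2195] [-0.2714  0.395  -0.4123  1.6789  0.1737  1.1047  0.4429] 19.275 [-0.0008 -0.0002 -0.0014]
stand [([275.9, 179.5], 0.95)]
pin [([277.4, 195.0], 0.76)]
exp head [275.2131 208.7126] flange [275.11   198.3702]
```

View pics/w8.png

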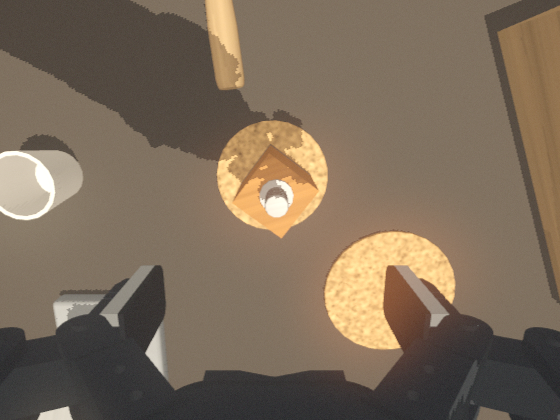

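```bash
python3 - <<'E'
from ins import *
c=load('w8')
im=c['image'][150:250,220:330]; cv2.imwrite('pics/w8c.png',cv2.resize(im,None,fx=6,fy=6,interpolation=cv2.INTER_CUBIC))
print(onz(c,(276.5,206.5),.122),onz(c,(276.5,195),.092))
E
```

```text
[0.5154 0.2844 0.122 ] [0.5145 0.285  0.092 ]
```

View pics/w8c.png

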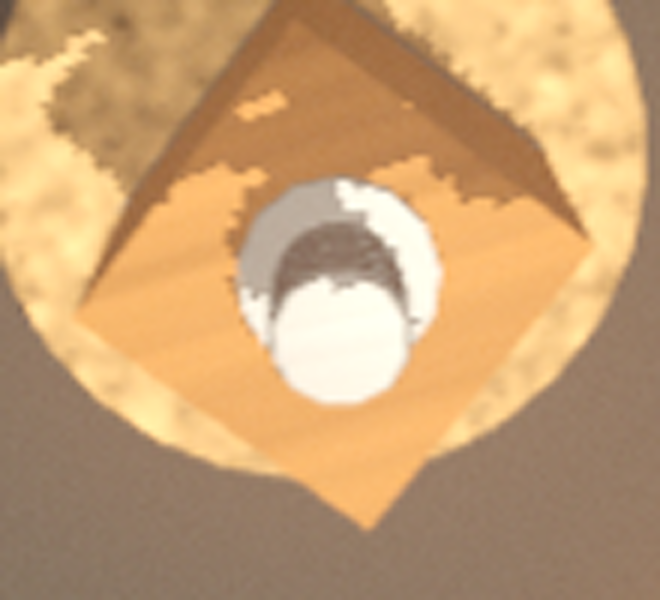

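```bash
python3 - <<'E'
from ins import *
p,R,s=cur()
rows(p,R,np.array([.5155,.2838,.096]),Rv(67.5),6,0,dec=4)
E
```

```text
rows n=6 |dp|=20.6mm/row rot=0.04deg/row
[[[0.0006,0.0002,0.0206,-0.0001,0.0001,-0.0006,0],[0.0006,0.0002,0.0206,-0.0001,0.0001,-0.0006,0],[0.0005,0.0002,0.0207,0.0,0.0,-0.0006,0],[0.0006,0.0002,0.0206,-0.0001,0.0001,-0.0006,0],[0.0006,0.0002,0.0206,-0.0001,0.0001,-0.0006,0],[0.0005,0.0002,0.0206,-0.0001,0.0001,-0.0006,0]]]
```

>>> {"fn": "jog_arm", "kwargs": {"series": [[[0.0003,0.0001,0.0206,0,0,0,0],[0.0003,0.0001,0.0206,0,0,0,0],[0.0003,0.0001,0.0206,0,0,0,0],[0.0003,0.0001,0.0206,0,0,0,0],[0.0003,0.0001,0.0206,0,0,0,0],[0.0003,0.0001,0.0206,0,0,0,0],[0,0,0,0,0,0,0],[0,0,0,0,0,0,0]]], "force": 80}}

```text
clock: 20.52
tool_pos: [0.517, 0.2837, 0.0973]
orientation: [0.616, 3.079, 0.001]
contact_force: [-0.0, 0.2, 0.2]
grip_width: 0.0855
```

```bash
python3 - <<'E'
from ins import *
p,R,s=cur(); print(p,s['contact_force'],s['clock'])
c=snap('wrist','w9')
print('exp head',proj(c,[.515,.284,.122]),[proj(c,p+R[:,2]*d) for d in (-.019,0)])
E
```

```text
[0.517  0.2837 0.0973] [-0.0116  0.2062  0.2217] 20.525
exp head [273.741  295.5257] [array([274.9427, 292.5639]), array([274.8187, 270.8955])]
```

View pics/w9.png

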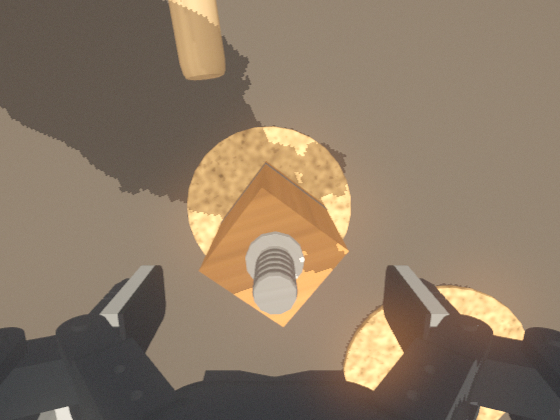

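>>> {"fn": "jog_arm", "kwargs": {"series": [[[0.002,0,0.001,0,0,0,0],[0,0,0,0,0,0,0],[0,0,0,0,0,0,255],[0,0,0,0,0,0,255],[0,0,0,0,0,0,255],[0,0,0,0,0,0,255],[0,0,0,0,0,0,255],[0,0,0,0,0,0,255],[0,0,0,0,0,0,255]]], "force": 80}}

```text
clock: 21.7
tool_pos: [0.5148, 0.2847, 0.0959]
orientation: [0.614, 3.079, 0.001]
contact_force: [0.7, 0.8, 2.1]
grip_width: 0.0135
```

```bash
python3 - <<'E'
from ins import *
p,R,s=cur(); print(p,s['contact_force'],s['clock'],s['grip_width'])
c=snap('wrist','w10')
E
```

```text
[0.5148 0.2847 0.0959] [0.6903 0.762  2.141 ] 21.7 0.013540060442932081
```

View pics/w10.png

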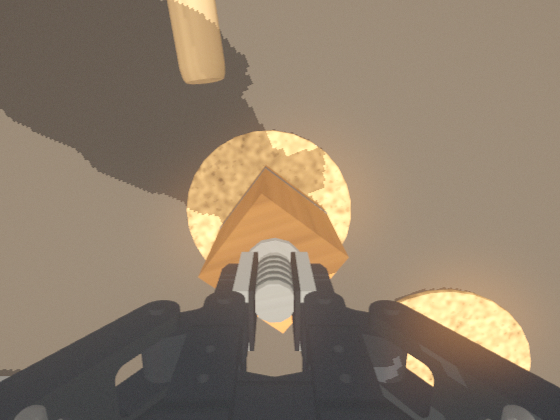

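>>> {"fn": "jog_arm", "kwargs": {"series": [[[0,0,-0.008,0,0,0,255],[0,0,-0.012,0,0,0,255],[0,0,-0.016,0,0,0,255],[0,0,-0.02,0,0,0,255],[0,0,-0.025,0,0,0,255],[0,0,-0.025,0,0,0,255],[0,0,-0.025,0,0,0,255],[0,0,-0.025,0,0,0,255],[0,0,0,0,0,0,255]]]}}

```text
clock: 22.88
tool_pos: [0.5152, 0.2853, 0.2547]
orientation: [0.614, 3.076, 0.005]
contact_force: [0.7, 0.6, -1.2]
grip_width: 0.0133
```

```bash
python3 - <<'E'
from ins import *
p,R,s=cur(); print(p,s['contact_force'],s['clock'],s['grip_width'],s['joint_positions'])
c=snap('wrist','w11');snap('scene','s11')
print('stand', [(r['uv'],r['score']) for r in bot.landmark_of('wrist','stand')])
# ideal pin projected: tcp at pin z=+8
for z in (.034,.004,-.037,-.046): print(z,proj(c,p+R[:,2]*(.008-z)))
# plan to hover
H=FORK+.10*zf
rows(p,R,H,tiltrot@Rv(67.5),12,255,dec=3)
E
```

```text
[0.5152 0.2853 0.2547] [ 0.7374  0.6478 -1.205 ] 22.875 0.013281139700019661 [-0.2698  0.3616 -0.4203  1.6402  0.1596  1.1678  0.4488]
stand [([269.8, 175.5], 0.83)]
0.034 [275.1003 302.1289]
0.004 [274.8881 266.9935]
-0.037 [274.6983 235.562 ]
-0.046 [274.6663 230.2703]
rows n=12 |dp|=18.4mm/row rot=2.90deg/row
[[[-0.011,-0.015,0.003,0.0,-0.051,0.0,255],[-0.01,-0.015,0.003,0.001,-0.05,0.0,255],[-0.01,-0.014,0.004,0.0,-0.051,-0.001,255],[-0.01,-0.015,0.004,0.0,-0.05,0.0,255],[-0.01,-0.015,0.005,0.0,-0.051,0.0,255],[-0.01,-0.015,0.005,0.001,-0.05,0.0,255],[-0.009,-0.015,0.006,0.0,-0.051,0.0,255],[-0.009,-0.015,0.006,0.0,-0.05,-0.001,255],[-0.009,-0.014,0.007,0.001,-0.051,0.0,255],[-0.008,-0.015,0.007,0.0,-0.05,0.0,255],[-0.008,-0.015,0.008,0.0,-0.051,0.0,255],[-0.007,-0.015,0.008,0.0,-0.051,0.0,255]]]
```

View pics/w11.png

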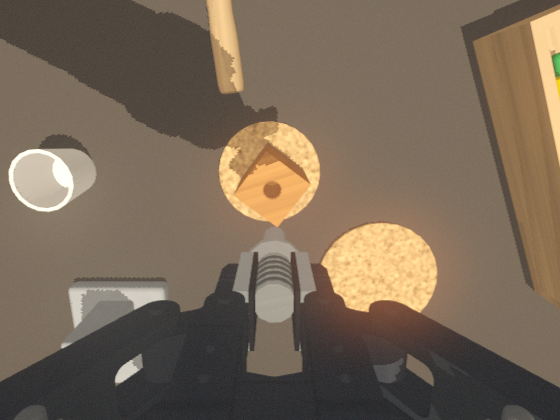

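View pics/s11.png

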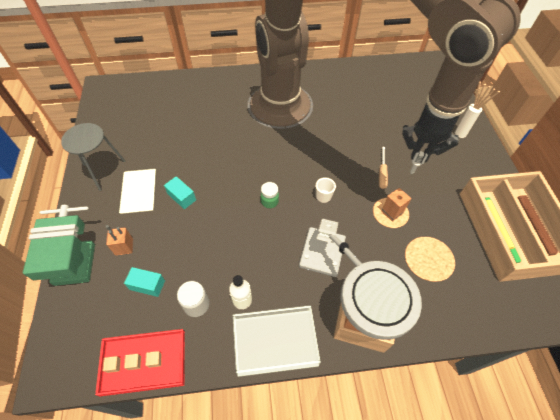

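>>> {"fn": "jog_arm", "kwargs": {"series": [[[-0.011,-0.015,0.003,0,-0.051,0,255],[-0.01,-0.015,0.003,0,-0.05,0,255],[-0.01,-0.014,0.004,0,-0.051,0,255],[-0.01,-0.015,0.004,0,-0.05,0,255],[-0.01,-0.015,0.005,0,-0.051,0,255],[-0.01,-0.015,0.005,0,-0.05,0,255],[-0.009,-0.015,0.006,0,-0.051,0,255],[-0.009,-0.015,0.006,0,-0.05,0,255],[-0.009,-0.014,0.007,0,-0.051,0,255],[-0.008,-0.015,0.007,0,-0.05,0,255],[-0.008,-0.015,0.008,0,-0.051,0,255],[-0.007,-0.015,0.008,0,-0.051,0,255],[0,0,0,0,0,0,255],[0,0,0,0,0,0,255]]]}}

```text
clock: 24.78
tool_pos: [0.5633, 0.0723, 0.2181]
orientation: [0.497, 2.493, -0.155]
contact_force: [-0.5, 0.3, -0.8]
grip_width: 0.0136
```

```bash
python3 - <<'E'
from ins import *
p,R,s=cur(); print(p,FORK+.1*zf,s['contact_force'],s['clock'],s['grip_width'],s['joint_positions'],Ro.from_matrix(R.T@tiltrot@Rv(67.5)).as_rotvec())
c=snap('wrist','w12')
for l in ['fork','pin']: print(l,[(r['uv'],r['score']) for r in bot.landmark_of('wrist',l)])
print('fork exp',proj(c,FORK)); 
for z in (.034,.004,-.037,-.046): print(z,proj(c,p+R[:,2]*(.008-z)))
im=c['image'][120:300,180:370]; cv2.imwrite('pics/w12c.png',cv2.resize(im,None,fx=3.3,fy=3.3,interpolation=cv2.INTER_CUBIC))
E
```

```text
[0.5633 0.0723 0.2181] [0.5645 0.0724 0.2219] [-0.5252  0.2976 -0.8461] 24.775 0.013613840280342944 [-0.2884  0.1458 -0.2231  2.1704  0.9268  0.634  -0.0408] [ 0.     -0.0038 -0.0007]
fork [([270.0, 213.1], 0.71)]
pin [([269.9, 265.3], 0.76)]
fork exp [275.5235 215.0132]
0.034 [275.1228 302.8309]
0.004 [274.9193 267.5161]
-0.037 [274.7374 235.9432]
-0.046 [274.7068 230.6296]
```

View pics/w12.png

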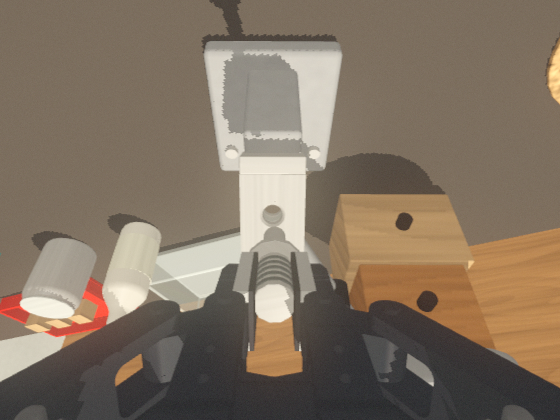

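View pics/w12c.png

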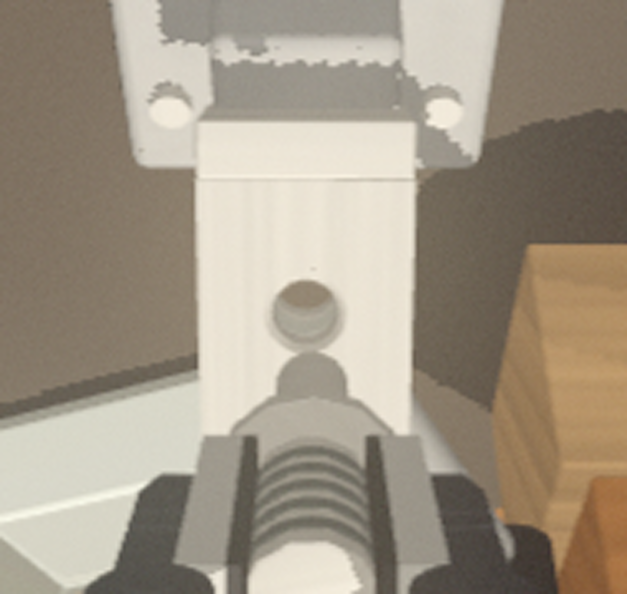

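```bash
cat > off.py <<'E'
from ins import *
import sys
def off(c,p,R,uv,cal=(0,0),F=FORK):
    # intersect pixel ray with fork plane (through F normal zf), express in tool coords relative to TCP
    o,d=ray(c,np.array(uv)-cal); s=((F-o)@zf)/(d@zf); X=o+d*s
    return X,R.T@(X-p)
E
python3 - <<'E'
from off import *
c=load('w12');p,R,s=cur()
print(off(c,p,R,(273.2,215.5)), off(c,p,R,(273.2,215.5),(-.5,.3)))
print('R z',R[:,2],-zf,'tool y',R[:,1])
E
```

```text
(array([0.6172, 0.0489, 0.1402]), array([-0.0032, -0.001 ,  0.0976])) (array([0.6171, 0.0493, 0.1401]), array([-0.003 , -0.0007,  0.0976]))
R z [ 0.5279 -0.2184 -0.8207] [ 0.5299 -0.2195 -0.8192] tool y [0.3834 0.9236 0.0009]
```

>>> {"fn": "jog_arm", "kwargs": {"series": [[[-0.001,-0.0003,0.012,0,-0.002,0,255],[-0.001,-0.0003,0.012,0,-0.002,0,255],[-0.001,-0.0003,0.012,0,0,0,255],[0,0,0,0,0,0,255],[0,0,0,0,0,0,255]]]}}

```text
clock: 25.55
tool_pos: [0.5843, 0.0618, 0.1904]
orientation: [0.497, 2.488, -0.157]
contact_force: [-0.1, 0.4, -0.9]
grip_width: 0.0137
```

```bash
python3 - <<'E'
from off import *
p,R,s=cur(); print(p,s['contact_force'],s['clock'],Ro.from_matrix(R.T@tiltrot@Rv(67.5)).as_rotvec())
c=snap('wrist','w13')
for z in (.004,-.037,-.046): print(z,proj(c,p+R[:,2]*(.008-z)))
print('axis at mouth',R.T@(np.array([.6171,.0493,.1401])-p))
im=c['image'][170:290,210:340]; cv2.imwrite('pics/w13c.png',cv2.resize(im,None,fx=5,fy=5,interpolation=cv2.INTER_CUBIC))
E
```

```text
[0.5843 0.0618 0.1904] [-0.1153  0.428  -0.8829] 25.55 [-0.0007  0.0012 -0.0011]
0.004 [274.9336 267.6106]
-0.037 [274.752  236.0199]
-0.046 [274.7215 230.7033]
axis at mouth [0.0001 0.0011 0.0613]
```

View pics/w13c.png

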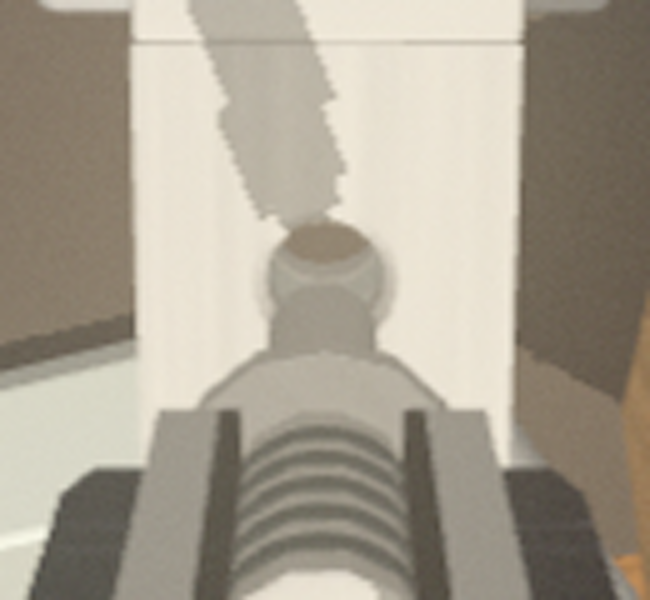

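>>> {"fn": "jog_arm", "kwargs": {"series": [[[0.0005,0.0006,0.004,0,0,0,255],[0,0,0.004,0,0,0,255],[0,0,0.004,0,0,0,255],[0,0,0.004,0,0,0,255],[0,0,0,0,0,0,255]]]}}

```text
clock: 26.22
tool_pos: [0.5926, 0.0587, 0.1767]
orientation: [0.497, 2.488, -0.157]
contact_force: [-0.3, 0.0, -0.2]
grip_width: 0.0138
```

```bash
python3 - <<'E'
from off import *
p,R,s=cur(); print(p,s['contact_force'],s['clock'],Ro.from_matrix(R.T@tiltrot@Rv(67.5)).as_rotvec())
c=snap('wrist','w14')
print('axis at mouth',R.T@(np.array([.6171,.0493,.1401])-p),proj(c,p+R[:,2]*.045))
im=c['image'][170:290,210:340]; cv2.imwrite('pics/w14c.png',cv2.resize(im,None,fx=5,fy=5,interpolation=cv2.INTER_CUBIC))
E
```

```text
[0.5926 0.0587 0.1767] [-0.3019  0.0478 -0.2159] 26.225 [-0.0011  0.0011 -0.0011]
axis at mouth [-0.0004  0.0007  0.045 ] [274.6749 235.9322]
```

View pics/w14c.png

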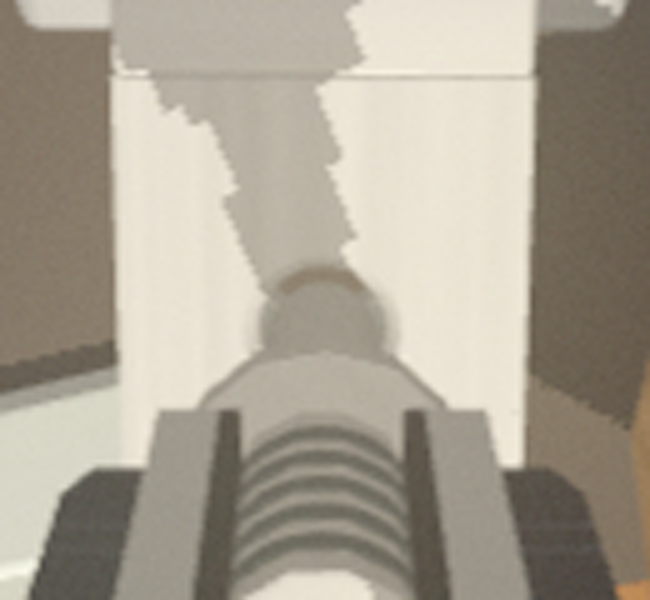

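>>> {"fn": "jog_arm", "kwargs": {"series": [[[0,0,0.003,0,0,0,255],[0,0,0.003,0,0,0,255],[0,0,0.003,0,0,0,255],[0,0,0.003,0,0,0,255],[0,0,0,0,0,0,255]]]}}

```text
clock: 26.9
tool_pos: [0.599, 0.0562, 0.167]
orientation: [0.497, 2.488, -0.157]
contact_force: [0.0, -0.9, -0.4]
grip_width: 0.0139
```

```bash
python3 - <<'E'
from off import *
p,R,s=cur(); print(p,s['contact_force'],R.T@s['contact_force'],s['clock'],Ro.from_matrix(R.T@tiltrot@Rv(67.5)).as_rotvec())
c=snap('wrist','w15')
print('axis at mouth',R.T@(np.array([.6171,.0493,.1401])-p),proj(c,p+R[:,2]*.033))
im=c['image'][170:290,210:340]; cv2.imwrite('pics/w15c.png',cv2.resize(im,None,fx=5,fy=5,interpolation=cv2.INTER_CUBIC))
E
```

```text
[0.599  0.0562 0.167 ] [ 0.0367 -0.9364 -0.3886] [-0.0988 -0.8505  0.5441] 26.9 [-0.0008  0.0013 -0.0012]
axis at mouth [-0.0004  0.0006  0.0332] [274.8555 243.8455]
```

View pics/w15c.png

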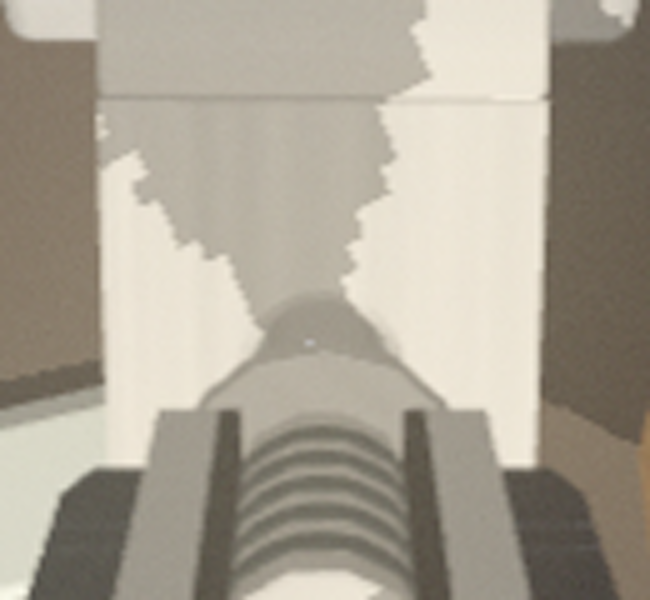

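>>> {"fn": "jog_arm", "kwargs": {"series": [[[0,0,0.003,0,0,0,255],[0,0,0.003,0,0,0,255],[0,0,0.003,0,0,0,255],[0,0,0.003,0,0,0,255],[0,0,0,0,0,0,255]]]}}

```text
clock: 27.58
tool_pos: [0.6054, 0.0535, 0.1572]
orientation: [0.497, 2.488, -0.157]
contact_force: [0.9, 0.5, -1.0]
grip_width: 0.0136
```

```bash
python3 - <<'E'
from off import *
p,R,s=cur(); print(p,R.T@s['contact_force'],s['moment'],s['clock'],Ro.from_matrix(R.T@tiltrot@Rv(67.5)).as_rotvec())
print('axis at mouth',R.T@(np.array([.6171,.0493,.1401])-p))
E
```

```text
[0.6054 0.0535 0.1572] [0.1166 0.8345 1.184 ] [ 0.2202  0.6763 -0.0042] 27.575 [-0.0009  0.0013 -0.0012]
axis at mouth [-0.0003  0.0006  0.0211]
```

>>> {"fn": "jog_arm", "kwargs": {"series": [[[0,0,0.003,0,0,0,255],[0,0,0.003,0,0,0,255],[0,0,0.003,0,0,0,255],[0,0,0.001,0,0,0,255],[0,0,0,0,0,0,255]]]}}

```text
clock: 28.2
tool_pos: [0.6107, 0.0514, 0.1492]
orientation: [0.497, 2.488, -0.157]
contact_force: [-0.3, 0.2, 0.2]
grip_width: 0.0137
```

```bash
python3 - <<'E'
from off import *
p,R,s=cur(); print(p,R.T@s['contact_force'],s['moment'],s['clock'],Ro.from_matrix(R.T@tiltrot@Rv(67.5)).as_rotvec())
print('axis at mouth',R.T@(np.array([.6171,.0493,.1401])-p))
E
```

```text
[0.6107 0.0514 0.1492] [ 0.1471  0.0507 -0.3533] [0.2163 0.6244 0.0135] 28.2 [-0.0006  0.0014 -0.0012]
axis at mouth [-0.0003  0.0005  0.0113]
```

>>> {"fn": "jog_arm", "kwargs": {"series": [[[0,0,0.001,0,0,0,255],[0,0,0.001,0,0,0,255],[0,0,0,0,0,0,255]]]}}

```text
clock: 28.58
tool_pos: [0.6118, 0.051, 0.1476]
orientation: [0.497, 2.487, -0.157]
contact_force: [-0.4, -0.1, -0.5]
grip_width: 0.0133
```

>>> {"fn": "jog_arm", "kwargs": {"series": [[[0,0,0.001,0,0,0,255],[0,0,0,0,0,0,255]]]}}

```text
clock: 28.82
tool_pos: [0.6123, 0.0508, 0.147]
orientation: [0.496, 2.487, -0.157]
contact_force: [-2.6, 1.0, 2.3]
grip_width: 0.0132
```

>>> {"fn": "jog_arm", "kwargs": {"series": [[[0,0,0.001,0,0,0,255],[0,0,0,0,0,0,255]]]}}

```text
clock: 29.08
tool_pos: [0.6124, 0.0509, 0.1469]
orientation: [0.496, 2.487, -0.157]
contact_force: [-12.5, 0.9, 12.7]
grip_width: 0.0136
```

```bash
python3 - <<'E'
from off import *
p,R,s=cur(); print(p,R.T@s['contact_force'],s['clock'])
print('axis at mouth',R.T@(np.array([.6171,.0493,.1401])-p))
c=snap('wrist','w16');im=c['image'][150:330,180:370]; cv2.imwrite('pics/w16c.png',cv2.resize(im,None,fx=3.3,fy=3.3,interpolation=cv2.INTER_CUBIC))
E
```

```text
[0.6124 0.0509 0.1469] [  2.3444  -3.9779 -17.2305] 29.075
axis at mouth [-0.0001  0.0003  0.0084]
```

View pics/w16c.png

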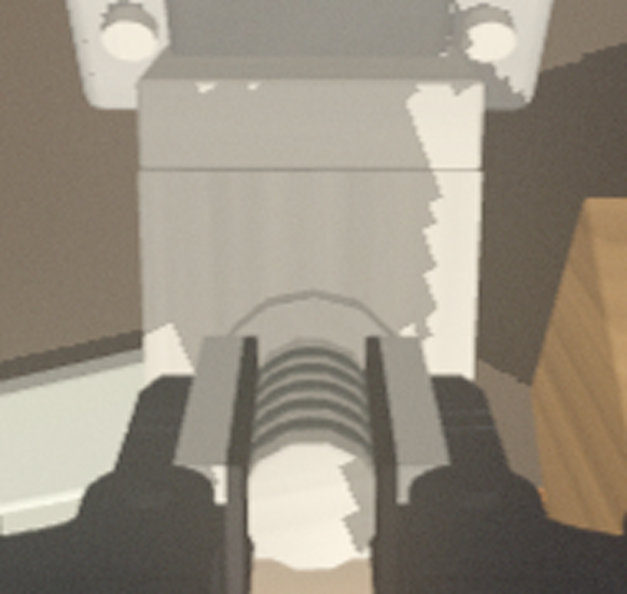

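Flange looks flush on the cheek. Release and retreat.

>>> {"fn": "jog_arm", "kwargs": {"series": [[[0,0,0,0,0,0,0],[0,0,0,0,0,0,0],[0,0,0,0,0,0,0],[0,0,0,0,0,0,0],[0,0,0,0,0,0,0],[0,0,-0.01,0,0,0,0],[0,0,-0.02,0,0,0,0],[0,0,-0.03,0,0,0,0],[0,0,-0.03,0,0,0,0],[0,0,-0.03,0,0,0,0],[0,0,0,0,0,0,0]]]}}

```text
clock: 30.5
tool_pos: [0.5491, 0.0783, 0.2468]
orientation: [0.495, 2.484, -0.153]
contact_force: [1.0, 0.2, 0.4]
grip_width: 0.0852
```

```bash
python3 - <<'E'
from off import *
p,R,s=cur(); print(p,s['contact_force'],s['grip_width'],s['clock'])
c=snap('wrist','w17');im=c['image'][120:300,180:370]; cv2.imwrite('pics/w17c.png',cv2.resize(im,None,fx=3.3,fy=3.3,interpolation=cv2.INTER_CUBIC))
F=np.array([.6171,.0493,.1401])
for z in (0,.004,.034): print(z,(proj(c,F+zf*z)-[180,120])*3.3)
snap('top','t17');snap('scene','s17')
E
```

```text
[0.5491 0.0783 0.2468] [1.0219 0.204  0.377 ] 0.08518723985963715 30.5
0 [307.1154 255.4638]
0.004 [307.1224 259.6039]
0.034 [307.1817 294.7761]
```

View pics/w17c.png

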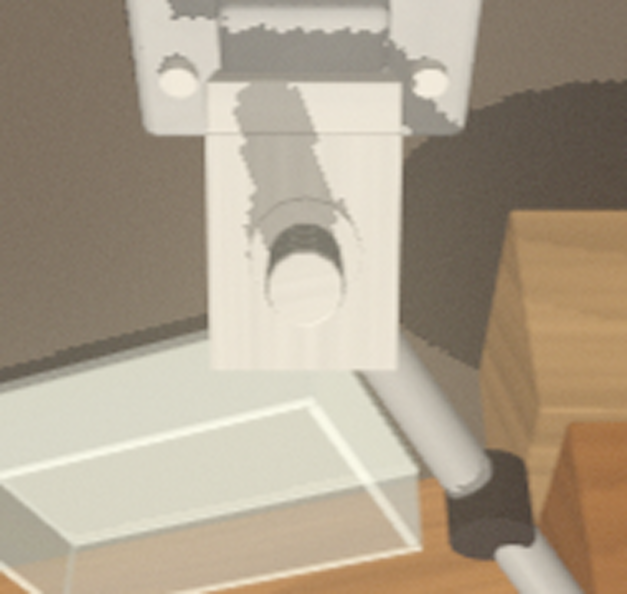

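View pics/s17.png

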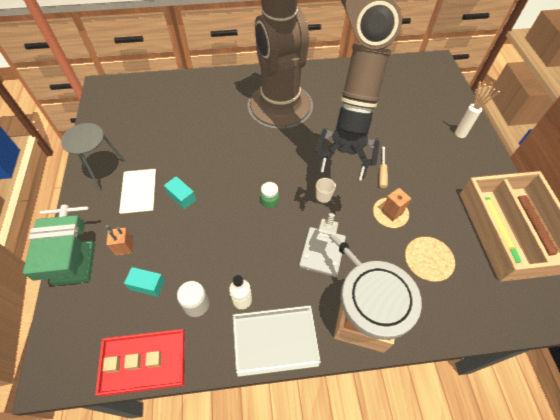

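View pics/t17.png

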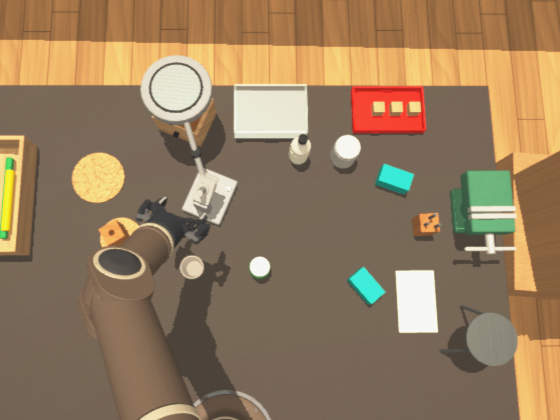

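```bash
python3 - <<'E'
from off import *
a=load('t17')
print('stand top px exp',proj(a,[.5153,.284,.088]))
b=load('s17'); print(proj(b,[.5153,.284,.088]))
for n,l in (('top','stand'),('scene','stand')): print(n,[(r['uv'],r['score']) for r in bot.regions_of(n,l)])
print(bot.finish_job())
E
```

```text
stand top px exp [111.4157 232.4675]
[398.5141 196.5456]
top [([363.9, 288.1], 0.75), ([115.6, 236.8], 0.69), ([396.2, 181.5], 0.64)]
scene [([140.1, 280.7], 0.81), ([183.7, 191.2], 0.68), ([396.2, 203.3], 0.63)]
the job is handed in; nothing more can be done
None
```

I righted the stand, set it centred on the smaller cork pad with the pin in it, and let go. Then I pulled the pin, pushed it along the tilted axis into the fork and released it. I handed the job in at about 31 s of the 72 s allowed. No verdict was reported.

**Last checks:**
- **Seating:** the axial force rose to about 17 N at the depth where the flange should meet the cheek. The tool tip was 8.4 mm from the mouth, against 8 mm planned.
- **Pin after release:** the wrist picture shows the flange flush and the head within 1–2 mm of where it should be.
- **Bench:** the top and scene pictures show the stand upright on the pad and no other thing visibly moved. I did not measure the positions of the other things afterwards. The open gripper is backed off along the hole axis, with readings of about 1 N or less, so it is clear of everything.

**Disagreements:** none of the checks failed. The estimates of the fork and pin positions differed by 1–2 mm between cameras, and I corrected for that with wrist pictures before gripping and inserting. The stand met the pad about 1 mm higher than predicted, which is within calibration error.

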